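# Close a lantern light with its bayonet battery cap

### The job

The lantern light leans in its sloping assembly block with its battery already in: close it with the battery cap that lies on the table. Set the cap in the tube's mouth, turn it by its orange bar until you feel the two lugs drop into the notches of the rim, then push it fully down against the battery spring and turn it clockwise to lock, so that it stays home when you let go. Leave the other things on the table where they are.

Things in the scene. Friction and masses are not known exactly. Their poses are not given: they have to be found in the camera images.
- cap_bar (a point): Centre of the orange grip bar on top of the loose black battery cap; z points out of the cap's top, x along the bar. Bar 38 mm long (x), 12 mm thick (y), 19 mm tall, with the round flange below it. The cap (60 g, 40 mm tall) stands upright on the table on its spigot; this point is 31 mm above its underside. It fits the same after half a turn.
- cap: The battery cap; origin at the centre of its underside, axes as cap_bar. Flange of 54 mm diameter from 16 to 22 mm up, the bar above it. Spigot of 31 mm diameter, 16 mm long, its lowest 4 mm tapering to 25 mm. Two lugs stand out of the spigot at +x and -x, under the ends of the bar: 9 mm wide, from 6 to 10 mm above the underside, reaching 20.5 mm from the axis.
- mouth (a point): Centre of the open mouth of the light's battery tube, level with its rim. z points out along the tube's axis, which leans 32 degrees from vertical towards the block's front (roughly towards the robot); x points up the slope of the block's face, y along the slope to the left. These axes belong to the block and do not turn with the tube.
- rim_lip (a point): Underside of the tube's rim, on the axis 5 mm below the mouth (axes as mouth). The rim is an inner lip 5 mm thick with a 34 mm bore and two opposite notches 15 mm wide, 22.5 mm deep from the axis. The notches lie within 20 degrees either way of the x axis; where exactly differs each time and is not reported: feel for it. The tube is clamped and slips round only above about 1.6 N m.
- cap_up (a point): Point on the axis 25 mm out of the mouth (axes as mouth): where the bar's centre stands while the lugs rest on the lip, the spigot 6 mm in the bore. With the lugs over the notches the cap goes down 10 mm more to cap_home, over the last 7 mm against the sprung battery end (up to 5 N).
- cap_home (a point): Point on the axis 15 mm out of the mouth: where the bar's centre stands with the cap fully down. There it turns clockwise, seen looking into the mouth, to a hard stop 54 degrees past mid-notch; turn 40 or more. The other way is blocked. Locked and let go it rests 1 to 2 mm farther out; unlocked, the spring lifts it about 6 mm.
- block: Sloping wooden assembly block fixed to the table, 118 mm front to back, 96 mm wide, 16 mm tall at the front and 90 mm at the back, on a 150x125 mm plywood base; origin under its centre, x to its high back. The aluminium tube, 50 mm outside with 52 mm ribs, stands 46 mm out of the sloping face, square to it.
- lantern: small red round lantern, 104 mm wide, 136 mm tall, standing behind the work; origin under its centre
- c_cell: dark blue C battery cell, 26 mm diameter, 50 mm tall, standing; origin under its centre
- aa_cell: small red AA battery cell, 14 mm thick, 50 mm long, lying; origin under its centre
- cup: small clear measuring cup, 54 mm wide and tall; origin under its centre
- black_marker: black capped marker, 20 mm thick, 140 mm long, lying; origin under its centre
- tape: black pocket tape measure, 61x73 mm, 28 mm tall; origin under its centre
There are look-alikes about, which are no part of the job. Leave any yellow look-alike of the cap alone.

How it is judged:
By the outcome, as a careful person would: the job done as asked, in the order asked, and still so for the second after the job is handed in, with the robot touching nothing.
It also fails if it takes over 48 s, if anything falls off the work surface, if the arm or the gripper's body presses on something with over 40 N, if the wrist force passes 120 N, or if a joint passes its speed limit or range.

### The arm

A 7-joint arm with a two-finger parallel gripper is mounted at the origin on a cart in front of the work surface, level with it; the furniture and walls round the work are solid. World frame = base frame: x ahead of the robot, y to its left, z up, the work surface at z = 0. Lengths are in m, angles in rad, forces in N, time in s.
With the tool pointing down it reaches from about 0.4 to 0.875 m from the base axis. Payload 19.3 kg.
Tool frame: the origin (TCP) lies midway between the tips of the shut fingers; the grasp point (between the pads) lies 19 mm behind it (bot.tcp_to_grasp is the distance from the TCP to the grasp point, in m); z points along the fingers, y is the direction in which the jaws open and shut (so a half turn about z gives the same grasp; the last joint's range is limited). The gripper opens to 85 mm and grips with 20 to 120 N. Pads are 22 mm wide; open, the fingers measure 114 mm over their backs; the gripper's body (76 mm by 85 mm) begins 54 mm behind the grasp point. The pads swing forward as they close: fully open they stand 13 mm farther back than shut.
Start: joints at [1.222, 0.521, -0.036, 1.599, 0.021, 1.021, -0.113], TCP at [0.172, -0.601, 0.231] pointing down, gripper open.
Joint ranges: [-2.91, 2.91], [-0.3, 2.13], [-1.5, 1.42], [0.17, 2.43], [-1.26, 4.41], [0.16, 1.93], [-2.52, 2.52]. Speed limits (rad/s): [1.89, 1.89, 2.39, 2.39, 3.01, 3.01, 3.01].

### API

Orientations are given as [roll, pitch, yaw] about the fixed x, y, z axes, in that order (R = Rz(yaw) Ry(pitch) Rx(roll)).
In Python, from workcell import bot gives the robot as it stands. The module is installed in compiled form; this text tells all that it offers.
- The arm moves only by the tool drive_tool, never from a script. Its argument "series" is a list of rows, each a list of 5 numbers: the opening in per cent of the stroke, from 0 (shut) to 100 (fully open), then the shift along the world's x, y, z in m, then the turn about the world's z in rad. A call has 1 to 12 rows; each row shifts and turns the pose as measured when the row begins; what a row does not reach is not made up. A row lasts 1/10 s, in which the tool goes at most 50 mm and 8.59 degrees, less where a joint would pass 70% of its speed; a pose out of reach is approached as far as the arm can. A call with a gripper value outside its range is refused whole. The fingers move at their own pace and stop on an object; "newtons" is the grip in N (left out, the last holds). Time passes only in rows, so rows that do not move let the fingers close. It gives the time, the measured TCP pose, the force and the opening at its end, in the units of the state.
- bot.observe(): the state, without advancing time (a new reading comes with each control period).
- bot.grab_frame(name): name is "side" or "top"; returns the picture (400x640x3 uint8, red, green, blue); there is no depth.
- bot.camera_info(name): a dict with "fx", "fy", "cx", "cy" (pixels), "cam_to_world" (4x4, takes a point from camera to world coordinates). Camera axes: x right, y down, z forward; pixel columns grow to the right and rows downward; lengths in m; the calibration is good to about 2 mm. A picture is of the moment at which its call begins. camera_info takes no time and is no camera call.
- bot.job_done(): hands the job in, once; it reports no verdict.
Trained networks look in the newest picture that a camera, given by its name, has taken for a name from the list of things; names that differ only in an ending like _2 or _b are one class to them, and where a whole thing is asked for, a point or a joint stands for the part that bears it (a point fixed in the world has none). Each returns a list of dicts, best first, with "conf" (0 to 1); they miss things now and then, are a little off and sometimes report something else, mostly with a low value. They report only what shows in the picture. A call takes as long as a camera call. They do not tell look-alikes from the thing itself.
- bot.masks_of(camera, target): "mask" (400x640 bool, what is visible of it) and "point" ([column, row] in pixels, amid what is visible of it).
The state is a dict: "clock": time; "qpos": joint angles; "qd": joint speeds; "joint_efforts": joint torques, N m; "position": TCP position; "tool_rot": TCP orientation; "force": force on the tool from outside, world axes, zero at the start; "moment": the same for the moment, N m; "grip_width": finger opening in m.
Only numpy, scipy, OpenCV 4.12 (cv2) and the standard library are available. Lean on these libraries where they do the work, as an engineer would, in place of code of your own. Each camera call takes 0.05 s, during which the arm holds its last target.

## Working session

There is one attempt and no reset: what is moved stays moved. The work goes in short steps, Python scripts to look and compute and a tool call to move; the robot and the scene stay as the last step left them, time stands still between calls to the robot, and variables do not carry over. Pictures are saved under pics/ and viewed, and the job is handed in when it is done.

Besides the shell and the picture viewer there is one more tool, called after "Call:" as name([rows], argument=value, ...), one row to a line, values as JSON. drive_tool: Moves the arm, as the interface text tells. Its arguments: {"type":"object","properties":{"series":{"type":"array","items":{"type":"array","items":{"type":"number"}}},"newtons":{"type":"number"}},"required":["series"]}

```bash
mkdir -p pics
cat > h.py <<'E'
import numpy as np, cv2
from workcell import bot
np.set_printoptions(precision=4,suppress=True)
def snap(cam,fn,crop=None,scale=1):
    im=bot.grab_frame(cam)
    o=im
    if crop: x0,y0,x1,y1=crop; o=im[y0:y1,x0:x1]
    if scale!=1: o=cv2.resize(o,None,fx=scale,fy=scale,interpolation=cv2.INTER_CUBIC)
    cv2.imwrite('pics/'+fn,o[:,:,::-1]); return im
def ray(cam,p):
    c=bot.camera_info(cam);T=np.array(c['cam_to_world'])
    d=T[:3,:3]@np.array([(p[0]-c['cx'])/c['fx'],(p[1]-c['cy'])/c['fy'],1.])
    return T[:3,3],d/np.linalg.norm(d)
def onz(cam,p,z):
    o,d=ray(cam,p); return o+d*(z-o[2])/d[2]
def proj(cam,X):
    c=bot.camera_info(cam);T=np.array(c['cam_to_world'])
    q=(np.asarray(X)-T[:3,3])@T[:3,:3]
    return np.array([c['fx']*q[...,0]/q[...,2]+c['cx'],c['fy']*q[...,1]/q[...,2]+c['cy']]).T
E
python3 - <<'E'
from h import *
s=bot.observe(); print(s)
for c in('top','side'):
    snap(c,c+'0.png'); i=bot.camera_info(c); print(c,i['fx'],i['cx'],i['cy'],np.array(i['cam_to_world']))
E
```

```text
{'clock': 0.0, 'qpos': array([ 1.2218,  0.522 , -0.0363,  1.6   ,  0.0212,  1.0211, -0.1128]), 'qd': array([-0.001 , -0.0003, -0.0002,  0.0017,  0.0006, -0.0019, -0.0002]), 'joint_efforts': array([  0.    , -92.7123,   1.9799, -36.994 ,   0.0179,   0.0081,
         0.0001]), 'position': array([ 0.1719, -0.6005,  0.2307]), 'tool_rot': array([-3.1404,  0.0001,  0.2788]), 'force': array([ 0.1354, -1.2113,  0.2866]), 'moment': array([ 0.0149, -0.052 , -0.0238]), 'grip_width': 0.08528273890121012}
top 403.58185162430016 310.35287466026307 198.52332973001987 [[-0.0183 -0.9925  0.1205  0.4347]
 [-0.9997  0.016  -0.0204 -0.1141]
 [ 0.0183 -0.1209 -0.9925  1.0131]
 [ 0.      0.      0.      1.    ]]
side 413.4141657020559 318.20500450693294 202.83571628714142 [[-0.8893 -0.2444  0.3867  0.1896]
 [-0.4574  0.4864 -0.7445  0.5604]
 [-0.0061 -0.8389 -0.5443  0.583 ]
 [ 0.      0.      0.      1.    ]]
```

View pics/top0.png

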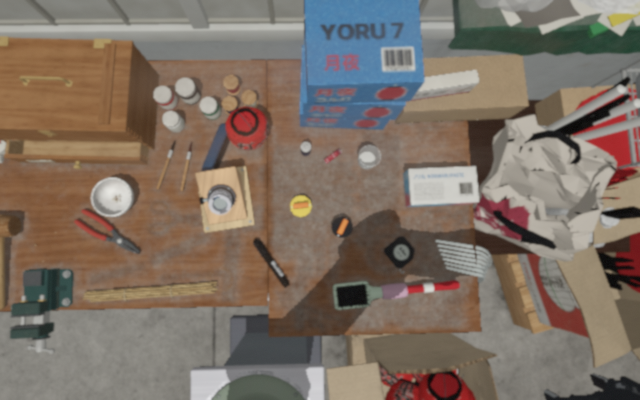

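View pics/side0.png

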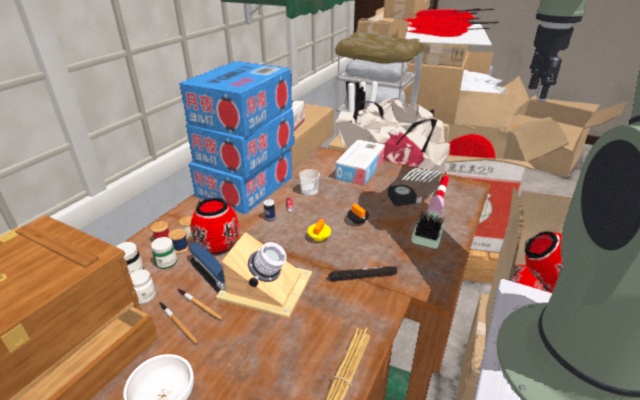

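Run:
```python
from h import *
top=snap('top','t1.png',(160,130,400,310),3); 
side=snap('side','s1.png',(200,180,400,320),4)
for cam in('top','side'):
    for n in ('cap_bar','cap','mouth','block'):
        for r in bot.masks_of(cam,n)[:3]:
            m=r['mask']; print(cam,n,round(r['conf'],2),np.round(r['point'],1),m.sum(), np.round(cv2.minAreaRect(np.argwhere(m)[:,::-1].astype(np.float32)),1) if 0 else cv2.minAreaRect(np.argwhere(m)[:,::-1].astype(np.float32)))
print(bot.observe()['clock'])
```

```text
top cap_bar 0.86 [343.4 226.5] 320 ((342.2500305175781, 226.25003051757812), (19.091880798339844, 19.798988342285156), 45.0)
top cap_bar 0.56 [302.4 206.6] 338 ((300.5000305175781, 205.50001525878906), (19.798988342285156, 19.798988342285156), 45.0)
top cap 0.93 [344.  228.6] 368 ((342.2500305175781, 226.25003051757812), (20.50609588623047, 21.21320343017578), 45.0)
top cap 0.84 [300.6 205.9] 349 ((300.0, 206.0), (20.0, 20.0), 90.0)
top cap 0.37 [220.  200.2] 724 ((219.50003051757812, 199.50001525878906), (28.284271240234375, 31.11269760131836), 45.0)
top mouth 0.74 [219.1 199. ] 741 ((219.50003051757812, 199.00001525878906), (28.991374969482422, 31.819805145263672), 45.0)
top block 0.89 [224.6 199.7] 3088 ((224.660888671875, 199.09397888183594), (62.533321380615234, 51.563072204589844), 81.63410949707031)
side cap_bar 0.82 [354.2 212.9] 308 ((357.75, 213.75), (20.50609588623047, 16.970561981201172), 45.0)
side cap_bar 0.67 [322.7 228.3] 340 ((319.6643981933594, 230.7349090576172), (18.842334747314453, 21.218107223510742), 55.00797653198242)
side cap 0.5 [360.1 211.3] 300 ((357.9000244140625, 214.2000274658203), (20.57182502746582, 16.54690170288086), 26.56505012512207)
side mouth 0.72 [267.3 263.4] 1205 ((266.92681884765625, 262.84149169921875), (41.41182327270508, 39.865787506103516), 83.6598129272461)
side block 0.64 [262.9 279.1] 5171 ((262.9004821777344, 276.6787414550781), (88.92733001708984, 73.45585632324219), 19.653823852539062)
0.6
```

View pics/t1.png

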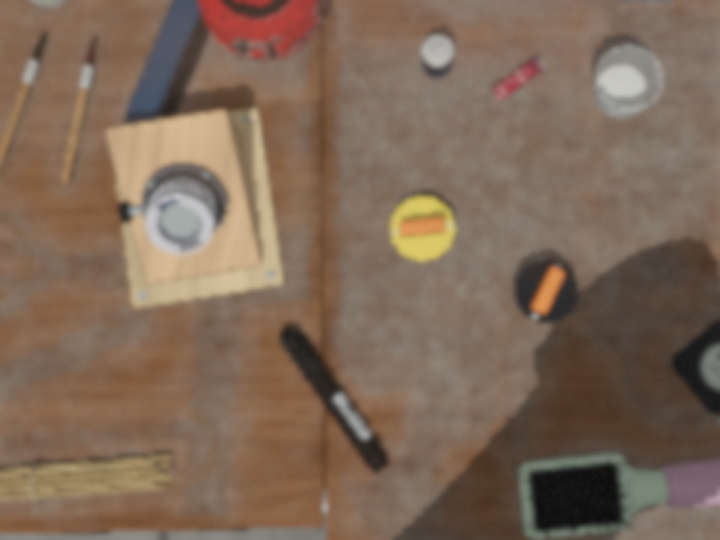

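View pics/s1.png

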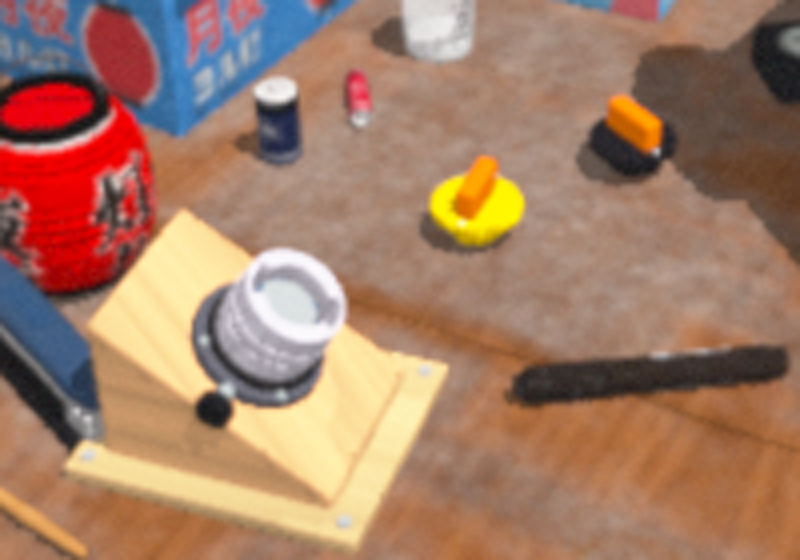

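```bash
cat > fit.py <<'E'
from h import *
from scipy.optimize import least_squares
T=lambda x,y:np.array([x/3+160,y/3+130]); S=lambda x,y:np.array([x/4+200,y/4+180])
obs=[('top','FR',T(282,285)),('top','BR',T(260,108)),('top','FL',T(134,305)),
('side','FR',S(447,368)),('side','FL',S(355,548)),('side','BL',S(65,468)),
('top','tBL',T(107,128)),('top','tBR',T(228,110)),('side','tBR',S(182,208)),('side','tBL',S(90,325)),
('top','M',T(182,219)),('side','M',S(296,294))]
ang=np.radians(32)
def pts(p):
    x,y,yaw,bt,mx=p[:5]
    L,W=.150,.125
    P={'FR':(-L/2,-W/2,bt),'FL':(-L/2,W/2,bt),'BL':(L/2,W/2,bt),'BR':(L/2,-W/2,bt),'tBL':(.059,.048,.090+bt*0),'tBR':(.059,-.048,.090)}
    # sloping face centre height
    hc=(16+90)/2e3; f=np.array([0,0,hc]); n=np.array([-np.sin(ang),0,np.cos(ang)]); u=np.array([np.cos(ang),0,np.sin(ang)])
    P['M']=f+n*.046+u*mx
    R=np.array([[np.cos(yaw),-np.sin(yaw),0],[np.sin(yaw),np.cos(yaw),0],[0,0,1]])
    return {k:R@np.array(v)+[x,y,0] for k,v in P.items()},R@n,R@u
if __name__=='__main__':
    def res(p):
        P=pts(p)[0]
        return np.concatenate([proj(c,P[k])-o for c,k,o in obs])
    r=least_squares(res,[.45,.15,-.1,.01,0],loss='soft_l1')
    print(r.x,np.round(r.fun.reshape(-1,2),1).tolist())
    P,n,u=pts(r.x); print('mouth',P['M'],'n',n,'u',u)
    # independent triangulation of mouth
    a,d=ray('top',T(182,219)); b,e=ray('side',S(296,294))
    A=np.c_[d,-e]; s=np.linalg.lstsq(A,b-a,rcond=None)[0]; print('tri',a+d*s[0],b+e*s[1])
    im=bot.grab_frame('top'); sd=bot.grab_frame('side')
    for cam,I in(('top',im),('side',sd)):
        hsv=cv2.cvtColor(I,cv2.COLOR_RGB2HSV)
        m=((hsv[...,0]>6)&(hsv[...,0]<17)&(hsv[...,1]>190)&(hsv[...,2]>150)).astype(np.uint8)
        nn,lab,st,ce=cv2.connectedComponentsWithStats(m)
        for i in range(1,nn):
            if st[i,4]>25:
                q=np.argwhere(lab==i)[:,::-1].astype(np.float32); print(cam,st[i],ce[i],cv2.minAreaRect(q))
E
python3 fit.py
```

```text
[0.559  0.0774 0.14   0.0036 0.0001] [[0.7, -0.2], [-0.3, 0.4], [0.1, 1.1], [0.3, 0.0], [-0.3, -0.2], [-0.4, 0.1], [-1.0, 0.2], [-0.1, -0.0], [0.3, -2.5], [-1.5, -1.7], [-0.8, 2.0], [-0.1, -1.5]]
mouth [0.535  0.074  0.0921] n [-0.5247 -0.0739  0.848 ] u [0.8398 0.1183 0.5299]
tri [0.5401 0.0733 0.0869] [0.5368 0.0716 0.0862]
side [352 206  14  12  80] [358.1875 211.475 ] ((358.2500305175781, 210.25003051757812), (14.849241256713867, 8.485280990600586), 45.0)
side [315 224   9  10  30] [318.2667 229.3   ] ((319.0000305175781, 228.00003051757812), (4.242640495300293, 11.31370735168457), 45.0)
```

Run:
```python
from h import *
I=bot.grab_frame('top'); hsv=cv2.cvtColor(I,cv2.COLOR_RGB2HSV)
p=hsv[215:240,330:355]
w=np.clip((I[...,0].astype(float)-I[...,2]-60)/120,0,1)
w[:, :328]=0; w[:,356:]=0; w[:212]=0; w[242:]=0
ys,xs=np.nonzero(w); ww=w[ys,xs]; P=np.c_[xs,ys]; c=(P*ww[:,None]).sum(0)/ww.sum()
C=((P-c)*ww[:,None]).T@(P-c)/ww.sum(); ev,V=np.linalg.eigh(C); print(c,ww.sum(),np.sqrt(ev),V[:,1])
z=.036
a=onz('top',c,z); b=onz('top',c+V[:,1]*8,z)
print('bar',a,'yaw',np.degrees(np.arctan2(*(b-a)[[1,0]])))
# black cap flange mask
r=[r for r in bot.masks_of('top','cap') if abs(r['point'][0]-343)<6][0]; m=r['mask']; q=np.argwhere(m)[:,::-1]
print('mask centroid',q.mean(0),onz('top',q.mean(0),.025))
S=bot.grab_frame('side'); w=np.clip((S[...,0].astype(float)-S[...,2]-60)/120,0,1); w[:,:345]=0;w[:,372:]=0;w[:200]=0;w[225:]=0
ys,xs=np.nonzero(w); ww=w[ys,xs];P=np.c_[xs,ys]; c=(P*ww[:,None]).sum(0)/ww.sum(); print('side',c,onz('side',c,.034))
```

```text
[342.1906 226.4478] 48.325 [1.5962 4.3919] [-0.4345  0.9007]
bar [ 0.484  -0.2101  0.036 ] yaw 152.70413192233397
mask centroid [341.6382 226.5882] [ 0.4842 -0.2098  0.025 ]
side [358.1035 210.0909] [ 0.4805 -0.2048  0.034 ]
```

Call:
drive_tool([
  [100, 0.026, 0.0325, -0.007, -0.063],
  [100, 0.026, 0.0325, -0.007, -0.063],
  [100, 0.026, 0.0325, -0.007, -0.063],
  [100, 0.026, 0.0325, -0.007, -0.063],
  [100, 0.026, 0.0325, -0.007, -0.063],
  [100, 0.026, 0.0325, -0.007, -0.063],
  [100, 0.026, 0.0325, -0.007, -0.063],
  [100, 0.026, 0.0325, -0.007, -0.063],
  [100, 0.026, 0.0325, -0.007, -0.063],
  [100, 0.026, 0.0325, -0.007, -0.063],
  [100, 0.026, 0.0325, -0.007, -0.063],
  [100, 0.026, 0.0325, -0.007, -0.063],
], newtons=20)

```text
clock: 2.05
position: [0.4891, -0.1997, 0.1463]
tool_rot: [3.137, -0.003, -0.518]
force: [1.2, -1.5, -0.6]
grip_width: 0.0855
```

Call:
drive_tool([
  [60, -0.003, -0.006, -0.02, 0.02],
  [60, -0.002, -0.004, -0.02, 0.02],
  [50, 0, 0, -0.015, 0],
  [50, 0, 0, 0, 0],
])

```text
clock: 2.45
position: [0.4893, -0.2017, 0.089]
tool_rot: [3.14, -0.004, -0.467]
force: [-0.2, -0.4, 0.7]
grip_width: 0.0426
```

Run:
```python
from h import *
s=bot.observe(); print(s['position'],s['tool_rot'],s['grip_width'],s['qpos'])
snap('top','t2.png',(290,180,400,270),6); snap('side','s2.png',(300,120,440,240),5)
for c in('top','side'): print(proj(c,s['position']))
```

```text
[ 0.4893 -0.2017  0.089 ] [ 3.1401 -0.0041 -0.4668] 0.04261314739066595 [ 0.25    0.5762  0.0375  1.971  -0.0327  0.5912 -1.7291]
[340.7213 222.9773]
[355.1304 189.9888]
```

View pics/t2.png

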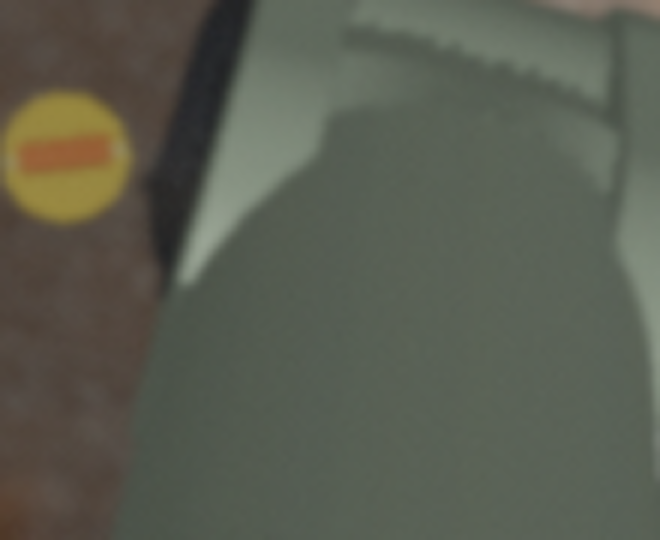

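View pics/s2.png

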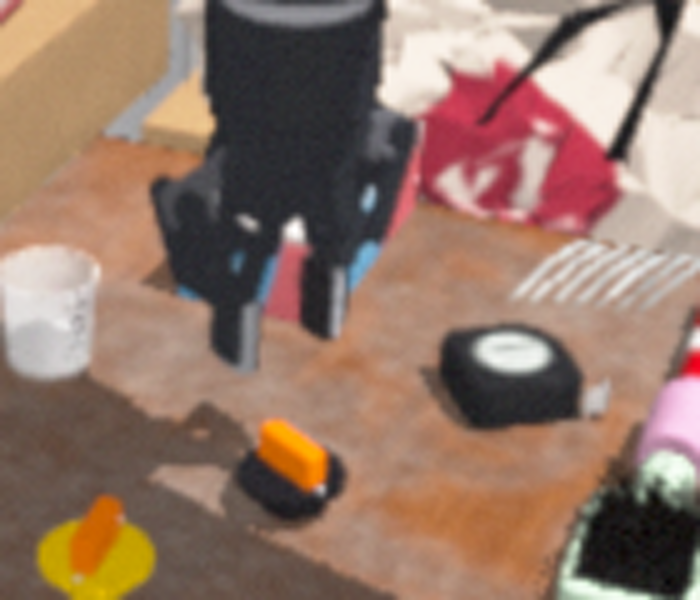

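Run:
```python
from h import *
for xy in((.484,-.210),(.4805,-.205),(.482,-.2075)):
    for z in(.0,.022,.031,.040): print(xy,z,proj('side',[*xy,z]),(proj('side',[*xy,z])-[300,120])*5, proj('top',[*xy,z]))
```

```text
(0.484, -0.21) 0.0 [356.926  220.2662] [284.6299 501.3308] [340.7713 227.1912]
(0.484, -0.21) 0.022 [357.337  212.7907] [286.6852 463.9533] [341.6053 226.7401]
(0.484, -0.21) 0.031 [357.5081 209.6803] [287.5404 448.4013] [341.9572 226.5498]
(0.484, -0.21) 0.04 [357.6808 206.5388] [288.4041 432.6942] [342.3155 226.356 ]
(0.4805, -0.205) 0.0 [357.464  221.7143] [287.32   508.5713] [338.821 228.622]
(0.4805, -0.205) 0.022 [357.8837 214.2179] [289.4185 471.0894] [339.6125 228.2022]
(0.4805, -0.205) 0.031 [358.0584 211.0985] [290.2918 455.4927] [339.9464 228.0251]
(0.4805, -0.205) 0.04 [358.2348 207.9479] [291.1738 439.7396] [340.2865 227.8447]
(0.482, -0.2075) 0.0 [357.2898 221.0153] [286.4489 505.0767] [339.7991 228.0062]
(0.482, -0.2075) 0.022 [357.7064 213.529 ] [288.5318 467.645 ] [340.6119 227.5729]
(0.482, -0.2075) 0.031 [357.8797 210.4139] [289.3984 452.0697] [340.9549 227.39  ]
(0.482, -0.2075) 0.04 [358.0547 207.2678] [290.2737 436.3388] [341.3041 227.2039]
```

Call:
drive_tool([
  [50, -0.004, -0.003, -0.02, -0.005],
  [50, -0.003, -0.003, -0.02, -0.005],
  [50, 0, 0, -0.012, 0],
  [50, 0, 0, 0, 0],
  [50, 0, 0, 0, 0],
])

```text
clock: 3.05
position: [0.4859, -0.2098, 0.0422]
tool_rot: [-3.141, -0.014, -0.479]
force: [-0.1, 0.0, 0.8]
grip_width: 0.0424
```

Call:
drive_tool([
  [50, -0.004, 0.002, -0.012, 0],
  [50, 0, 0, -0.003, 0],
  [50, 0, 0, 0, 0],
])

```text
clock: 3.35
position: [0.4838, -0.2081, 0.0297]
tool_rot: [-3.141, -0.017, -0.478]
force: [0.3, 0.2, -0.5]
grip_width: 0.0423
```

Run:
```python
from h import *
s=bot.observe(); print(s['position'],s['tool_rot'],s['grip_width'],s['force'])
snap('side','s3.png',(310,150,410,235),7)
```

```text
[ 0.4838 -0.2081  0.0297] [-3.1407 -0.0175 -0.4785] 0.042266041387106636 [ 0.3331  0.1525 -0.4687]
```

View pics/s3.png

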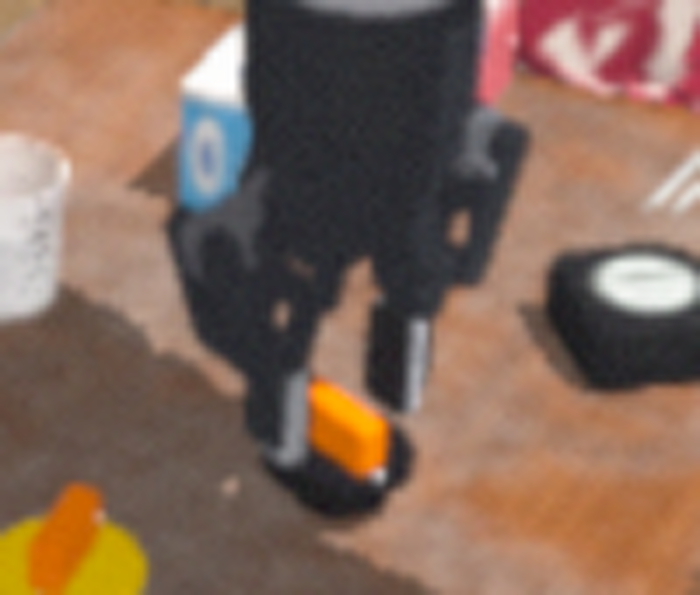

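Run:
```python
from h import *
s=bot.observe()
I=bot.grab_frame('side'); x0,y0,x1,y1=310,160,410,235; k=7
o=cv2.resize(I[y0:y1,x0:x1],None,fx=k,fy=k,interpolation=cv2.INTER_CUBIC)[:,:,::-1].copy()
def box(c,yaw,hx,hy,z0,z1,col):
    R=np.array([[np.cos(yaw),-np.sin(yaw)],[np.sin(yaw),np.cos(yaw)]])
    co=[(1,1),(1,-1),(-1,-1),(-1,1)]
    P=np.array([[*(R@[a*hx,b*hy]+c),z] for z in(z0,z1) for a,b in co])
    q=((proj('side',P)-[x0,y0]+.5)*k).astype(int)
    for i in range(4):
        for a,b in((i,(i+1)%4),(4+i,4+(i+1)%4),(i,i+4)): cv2.line(o,tuple(map(int,q[a])),tuple(map(int,q[b])),col,1)
p=s['position'];yaw=s['tool_rot'][2]
box(np.array([.484,-.210]),np.radians(-27.3),.019,.006,.022,.0405,(255,0,0))
box(np.array([.4805,-.205]),np.radians(-27.3),.019,.006,.022,.0405,(0,255,0))
g=s['grip_width']/2
box(p[:2],yaw,.011,g,p[2]+.007,p[2]+.035,(255,0,255))
cv2.imwrite('pics/s4.png',o)
```

```text
(no output)
```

View pics/s4.png

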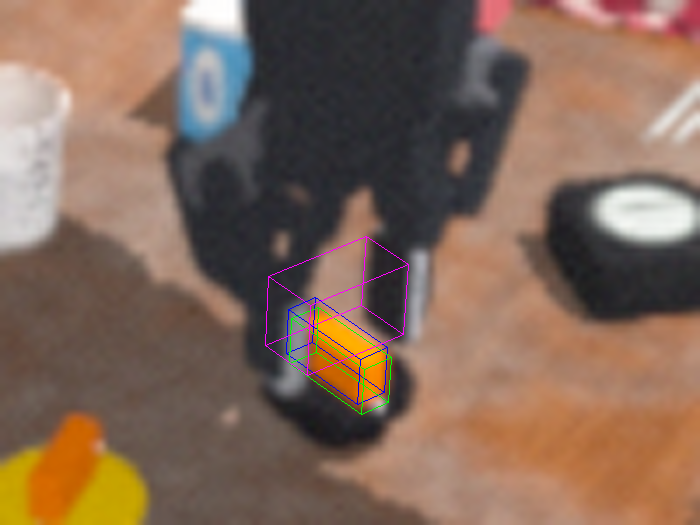

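Call:
drive_tool([
  [10, 0, 0, -0.002, 0],
  [5, 0, 0, 0, 0],
  [5, 0, 0, 0, 0],
  [5, 0, 0, 0, 0],
  [5, 0, 0, 0, 0],
], newtons=30)

```text
clock: 3.95
position: [0.4846, -0.2084, 0.0288]
tool_rot: [-3.14, -0.019, -0.479]
force: [0.2, -0.8, -0.6]
grip_width: 0.0106
```

Run:
```python
from h import *
s=bot.observe(); print(s['position'],s['tool_rot'],s['grip_width'],s['force'],s['qpos'])
```

```text
[ 0.4846 -0.2084  0.0288] [-3.1404 -0.0191 -0.4786] 0.010570317569402445 [ 0.2368 -0.8182 -0.6499] [ 0.2707  0.6767  0.0292  2.0076 -0.0374  0.4387 -1.7224]
```

Run:
```python
from h import *
print('lantern',onz('top',(246,127),.136),onz('side',(215,208),.136))
```

```text
lantern [0.7043 0.0085 0.136 ] [0.6788 0.0561 0.136 ]
```

Call:
drive_tool([
  [5, 0, 0, 0.03, 0],
  [5, 0, 0, 0.04, 0],
  [5, 0, 0, 0.04, 0.05],
  [5, 0.01, 0.03, 0.03, 0.1],
  [5, 0.01, 0.035, 0.0, 0.1],
  [5, 0.01, 0.035, 0, 0.1],
  [5, 0.01, 0.035, 0, 0.1],
  [5, 0.01, 0.035, 0, 0.1],
  [5, 0.01, 0.035, 0, 0.06],
])

```text
clock: 4.85
position: [0.5434, -0.001, 0.1756]
tool_rot: [3.138, -0.02, 0.145]
force: [1.3, -0.3, -0.8]
grip_width: 0.0106
```

Call:
drive_tool([
  [5, 0.016, 0.028, 0, 0],
  [5, 0.016, 0.028, -0.005, 0],
  [5, 0.014, 0.02, -0.005, 0],
  [5, 0, 0, 0, 0],
  [5, 0, 0, 0, 0],
])

```text
clock: 5.35
position: [0.5907, 0.084, 0.1651]
tool_rot: [3.14, -0.02, 0.154]
force: [0.0, -0.2, -0.4]
grip_width: 0.0111
```

```bash
cat > ov.py <<'E'
from h import *
import sys
def overlay(fn,M,cap=None,crop=(200,140,350,290),k=5,yawb=.14,cam='side'):
    s=bot.observe(); I=bot.grab_frame(cam); x0,y0,x1,y1=crop
    o=cv2.resize(I[y0:y1,x0:x1],None,fx=k,fy=k,interpolation=cv2.INTER_CUBIC)[:,:,::-1].copy()
    cv2.imwrite('pics/raw_'+fn,o)
    def poly(P,col,closed=True):
        q=((proj(cam,np.array(P))-[x0,y0]+.5)*k).astype(np.int32); cv2.polylines(o,[q],closed,col,1)
    t=np.linspace(0,2*np.pi,60)
    c,sn=np.cos(yawb),np.sin(yawb); a=np.radians(32)
    u=np.array([np.cos(a)*c,np.cos(a)*sn,np.sin(a)]); v=np.array([-sn,c,0]); n=np.cross(u,v)
    for r,col in((.025,(255,0,255)),(.017,(0,255,255))): poly([M+r*(np.cos(x)*u+np.sin(x)*v) for x in t],col)
    p=s['position'];yaw=s['tool_rot'][2]
    g=s['grip_width']/2
    tx=np.array([np.cos(yaw),np.sin(yaw),0]);ty=np.array([-np.sin(yaw),np.cos(yaw),0])
    for sg in(1,-1): poly([p+sg*g*ty+.011*e*tx+np.array([0,0,h]) for e,h in((1,0),(-1,0),(-1,.03),(1,.03))],(0,255,0))
    if cap is not None:
        O,ax,bx=cap; by=np.cross(ax,bx)
        for h,r in((0,.0125),(.004,.0155),(.016,.027),(.022,.027)): poly([O+h*ax+r*(np.cos(x)*bx+np.sin(x)*by) for x in t],(255,0,0))
        poly([O+.0405*ax+i*.019*bx+j*.006*by for i,j in((1,1),(1,-1),(-1,-1),(-1,1))],(0,0,255))
    cv2.imwrite('pics/'+fn,o); print(p,s['tool_rot'],s['force'],s['moment'],s['grip_width'],s['clock'])
E
python3 - <<'E'
from ov import *
s=bot.observe(); p=s['position']
yaw=s['tool_rot'][2]; bx=np.array([np.cos(yaw),np.sin(yaw),0])
overlay('o1.png',np.array([.537,.073,.089]),(p-[0,0,.0288],np.array([0,0,1.]),bx))
E
```

```text
[0.5907 0.084  0.1651] [ 3.14   -0.0204  0.1542] [ 0.0187 -0.1617 -0.3539] [ 0.0066  0.0431 -0.0245] 0.01105667295755784 5.35
```

View pics/o1.png

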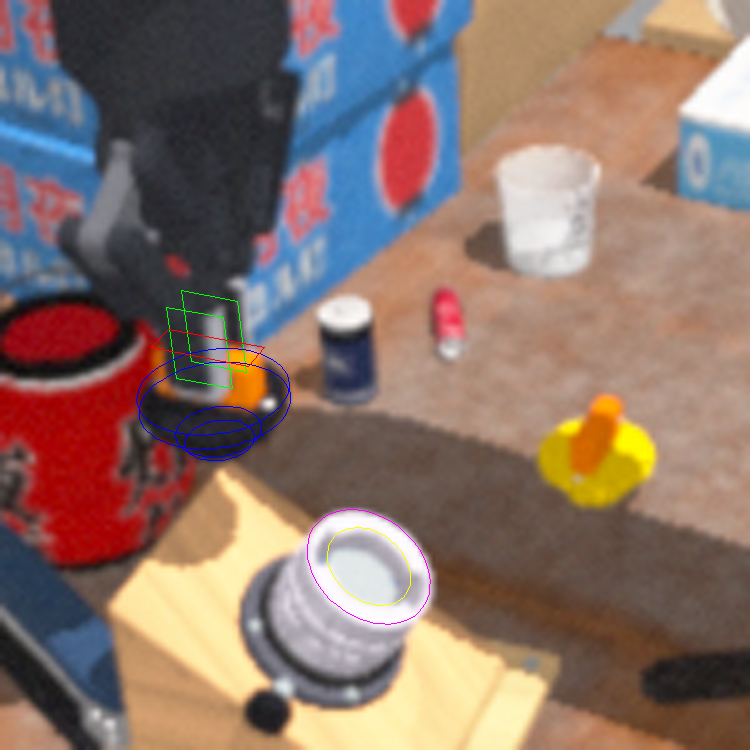

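Call:
drive_tool([
  [5, -0.002, -0.003, -0.015, -0.007],
  [5, -0.002, -0.001, -0.015, -0.007],
  [5, 0, 0, -0.008, 0],
  [5, 0, 0, 0, 0],
])

```text
clock: 5.8
position: [0.5859, 0.076, 0.1273]
tool_rot: [3.139, -0.022, 0.136]
force: [0.1, 0.3, -1.5]
grip_width: 0.0113
```

Run:
```python
from ov import *
s=bot.observe(); p=s['position']
yaw=s['tool_rot'][2]; bx=np.array([np.cos(yaw),np.sin(yaw),0])
overlay('o2.png',np.array([.536,.073,.0915]),(p-[0,0,.0288],np.array([0,0,1.]),bx),crop=(200,190,300,290),k=7)
```

```text
[0.5859 0.076  0.1273] [ 3.1389 -0.0216  0.1357] [ 0.0755  0.2827 -1.4838] [ 0.0186  0.0784 -0.005 ] 0.011292602847602555 5.8
```

View pics/o2.png

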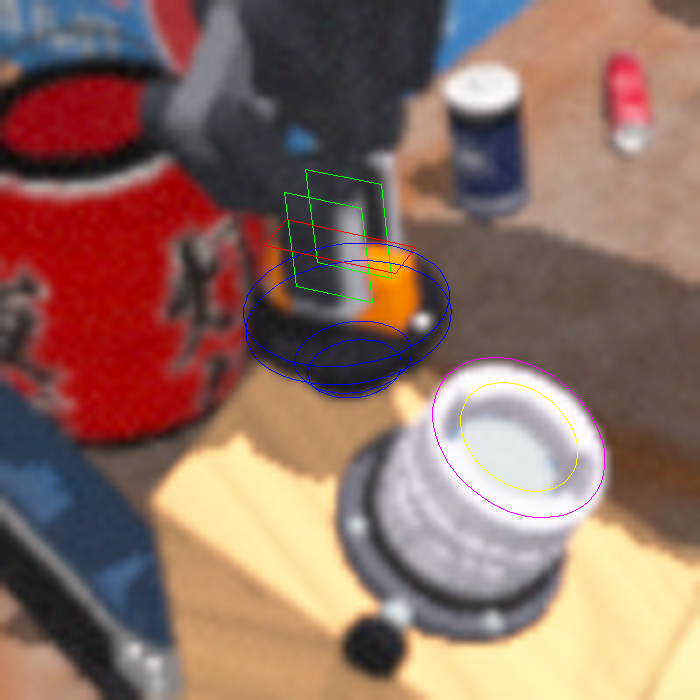

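Call:
drive_tool([
  [5, -0.002, 0.003, -0.003, 0],
  [5, -0.003, 0, 0, 0],
  [5, -0.003, 0, 0, 0],
  [5, -0.003, 0, 0, 0],
])

```text
clock: 6.25
position: [0.5754, 0.0792, 0.1265]
tool_rot: [3.139, -0.025, 0.135]
force: [-0.1, -1.0, 0.8]
grip_width: 0.0108
```

Run:
```python
from ov import *
s=bot.observe(); p=s['position']
yaw=s['tool_rot'][2]; bx=np.array([np.cos(yaw),np.sin(yaw),0])
overlay('o3.png',np.array([.536,.073,.0915]),(p-[0,0,.0288],np.array([0,0,1.]),bx),crop=(200,190,300,290),k=7)
```

```text
[0.5754 0.0792 0.1265] [ 3.1391 -0.0249  0.1353] [-0.1038 -1.0097  0.7591] [0.     0.0584 0.0209] 0.010844117304180816 6.25
```

View pics/raw_o3.png

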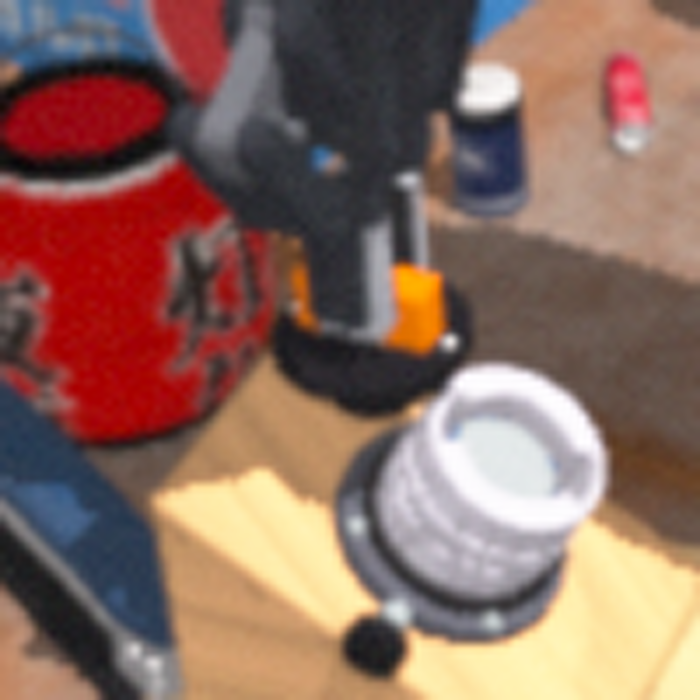

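Run:
```python
from h import *
M=np.array([.536,.073,.0915]); a=np.radians(32); c,sn=np.cos(.14),np.sin(.14)
u=np.array([np.cos(a)*c,np.cos(a)*sn,np.sin(a)]); v=np.array([-sn,c,0])
for r in(.0225,):
  for d in range(0,360,15):
    t=np.radians(d); print(d,np.round((proj('side',M+r*(np.cos(t)*u+np.sin(t)*v))-[200,190]+.5)*7+[0,12]))
print((proj('side',M)-[200,190]+.5)*7+[0,12])
```

```text
0 [451. 398.]
15 [444. 413.]
30 [442. 431.]
45 [445. 450.]
60 [454. 469.]
75 [467. 486.]
90 [484. 501.]
105 [503. 513.]
120 [524. 519.]
135 [544. 521.]
150 [562. 518.]
165 [578. 510.]
180 [589. 498.]
195 [595. 483.]
210 [596. 465.]
225 [592. 447.]
240 [584. 429.]
255 [571. 412.]
270 [554. 397.]
285 [536. 386.]
300 [516. 380.]
315 [496. 377.]
330 [478. 380.]
345 [463. 387.]
[519.92   448.1777]
```

Call:
drive_tool([
  [5, -0.002, 0, -0.003, 0],
  [5, -0.003, 0, 0, 0],
  [5, -0.003, 0, 0, 0],
])

```text
clock: 6.6
position: [0.5714, 0.0796, 0.1268]
tool_rot: [3.139, -0.036, 0.135]
force: [8.9, 0.6, -0.1]
grip_width: 0.011
```

Run:
```python
from ov import *
s=bot.observe(); p=s['position']
yaw=s['tool_rot'][2]; bx=np.array([np.cos(yaw),np.sin(yaw),0])
overlay('o4.png',np.array([.536,.073,.0915]),(p-[0,0,.0288],np.array([0,0,1.]),bx),crop=(220,210,300,270),k=10)
overlay('o4t.png',np.array([.536,.073,.0915]),(p-[0,0,.0288],np.array([0,0,1.]),bx),crop=(190,170,260,240),k=8,cam='top')
```

```text
[0.5714 0.0796 0.1268] [ 3.1394 -0.0357  0.1351] [ 8.875   0.6032 -0.0782] [ 0.1227 -2.1086  0.0422] 0.010961313145526914 6.6
[0.5713 0.0797 0.1269] [ 3.1394 -0.0362  0.1351] [6.2145 0.728  2.1636] [ 0.1351 -1.5846  0.0348] 0.010997000358195827 6.65
```

View pics/raw_o4.png

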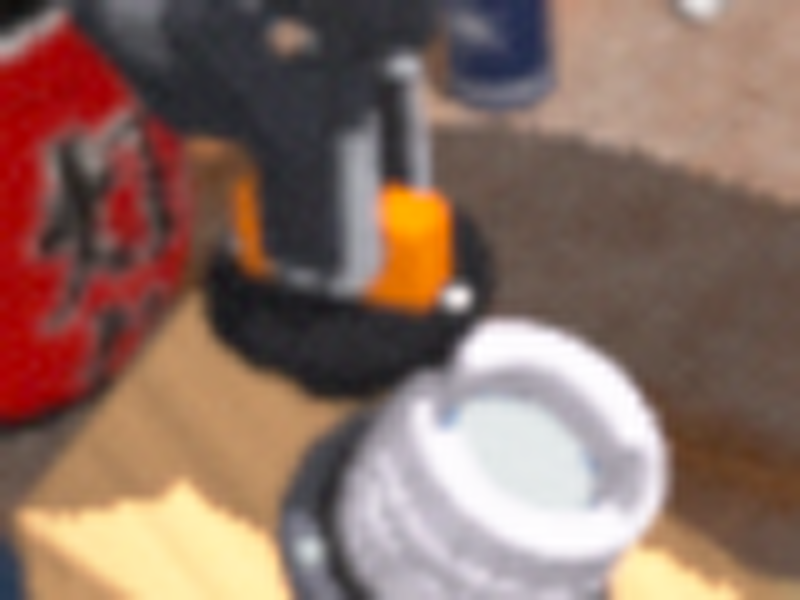

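View pics/o4t.png

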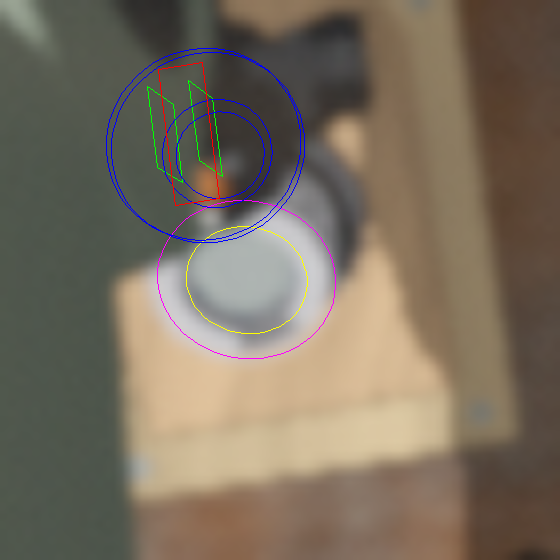

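Run:
```python
from h import *
a=np.radians(32); c,sn=np.cos(.14),np.sin(.14)
u=np.array([np.cos(a)*c,np.cos(a)*sn,np.sin(a)]); v=np.array([-sn,c,0])
t=np.linspace(0,2*np.pi,60)
def dr(cam,fn,out,crop,k,Ms,sh=(0,0)):
    I=cv2.imread('pics/'+fn); x0,y0,x1,y1=crop
    o=cv2.resize(I[y0:y1,x0:x1],None,fx=k,fy=k,interpolation=cv2.INTER_CUBIC)
    for M,col in Ms:
        for r in(.025,.017):
            P=np.array([M+r*(np.cos(x)*u+np.sin(x)*v) for x in t]); q=((proj(cam,P)+sh-[x0,y0]+.5)*k).astype(np.int32); cv2.polylines(o,[q],True,col,1)
    cv2.imwrite('pics/'+out,o)
Ms=[(np.array([.536,.073,.0915]),(255,0,255)),(np.array([.5385,.0725,.0865]),(0,255,0))]
dr('top','top0.png','ft.png',(195,175,250,230),10,Ms)
dr('side','side0.png','fs.png',(240,230,300,290),10,Ms)
```

```text
(no output)
```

View pics/ft.png

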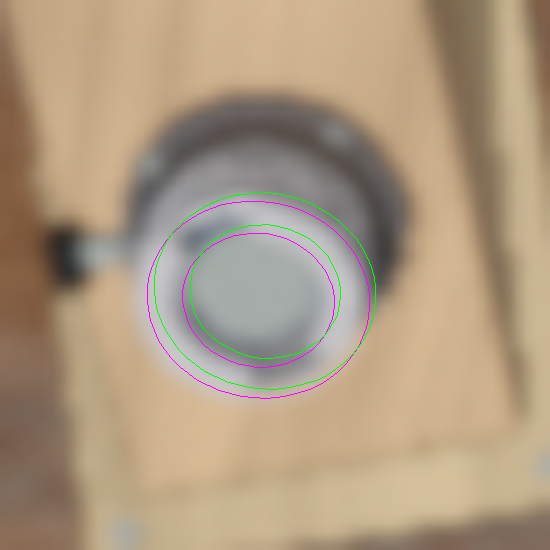

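View pics/fs.png

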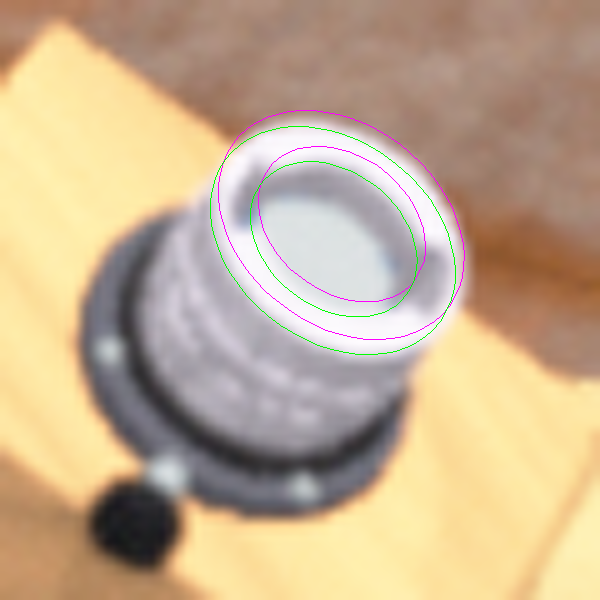

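Call:
drive_tool([
  [5, 0.006, 0, 0, 0],
  [5, 0.005, 0, 0, 0],
  [5, 0, -0.001, -0.004, 0],
  [5, 0, 0, -0.004, 0],
  [5, 0, 0, 0, 0],
])

```text
clock: 7.2
position: [0.5822, 0.0784, 0.1173]
tool_rot: [3.139, -0.033, 0.135]
force: [0.4, -0.4, -0.5]
grip_width: 0.0108
```

Call:
drive_tool([
  [5, 0, 0, 0.002, 0],
  [5, -0.003, 0, 0.001, 0],
  [5, -0.002, 0, 0, 0],
])

```text
clock: 7.5
position: [0.5787, 0.0787, 0.1209]
tool_rot: [3.14, -0.037, 0.135]
force: [9.3, -0.2, 0.3]
grip_width: 0.0108
```

Call:
drive_tool([
  [5, -0.004, -0.0005, 0.001, 0],
  [5, -0.004, -0.0005, 0.001, 0],
  [5, -0.004, -0.0005, 0.001, 0],
])

```text
clock: 7.8
position: [0.5721, 0.0783, 0.1272]
tool_rot: [3.141, -0.052, 0.135]
force: [9.5, 0.5, 0.4]
grip_width: 0.0109
```

Run:
```python
from ov import *
s=bot.observe(); p=s['position']
overlay('o5.png',np.array([.5355,.0745,.089]),crop=(220,210,300,270),k=10)
```

```text
[0.5721 0.0783 0.1272] [ 3.1408 -0.0516  0.1353] [9.5167 0.5336 0.3565] [ 0.3231 -2.3832 -0.0239] 0.010915258600237635 7.8
```

View pics/raw_o5.png

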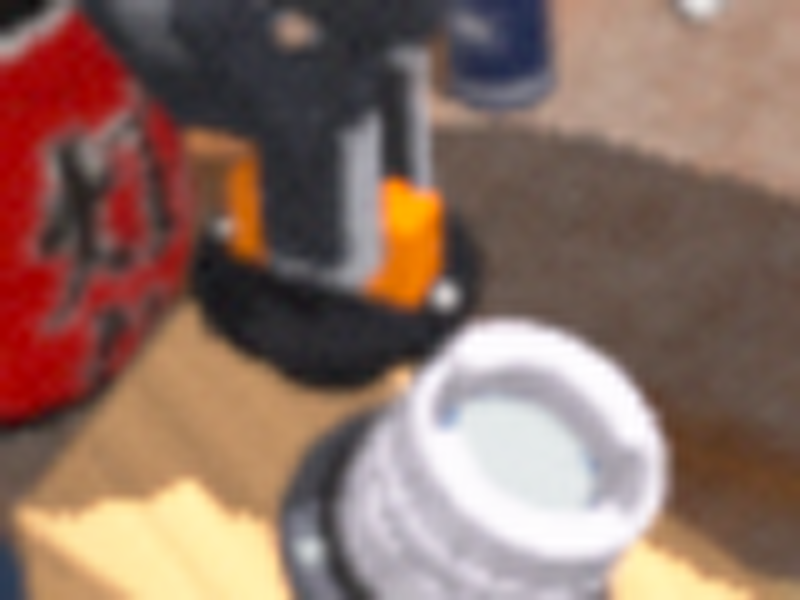

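Call:
drive_tool([
  [5, -0.005, -0.0005, -0.001, 0],
  [5, -0.005, -0.0005, -0.001, 0],
  [5, -0.005, -0.0005, -0.001, 0],
])

```text
clock: 8.15
position: [0.5611, 0.0774, 0.1279]
tool_rot: [3.141, -0.064, 0.135]
force: [9.7, -0.8, 5.5]
grip_width: 0.0111
```

Run:
```python
from ov import *
overlay('o6.png',np.array([.5355,.0745,.089]),crop=(220,210,300,270),k=10)
```

```text
[0.5611 0.0774 0.1279] [ 3.1414 -0.0643  0.1349] [ 9.6885 -0.839   5.5033] [-0.1243 -2.3566 -0.0539] 0.011086401401647121 8.15
```

View pics/raw_o6.png

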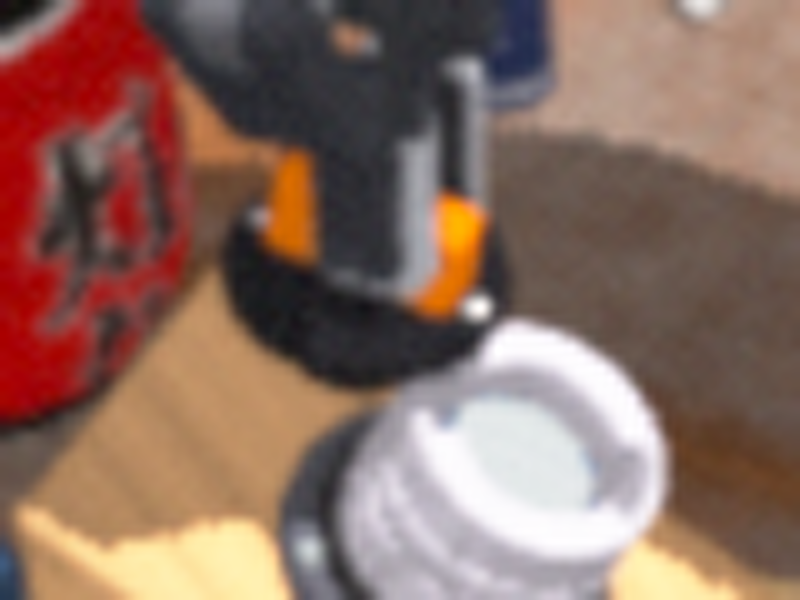

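Call:
drive_tool([
  [5, -0.006, -0.0008, 0, 0],
  [5, -0.006, -0.0008, 0, 0],
  [5, -0.006, -0.0008, 0, 0],
])

```text
clock: 8.5
position: [0.5464, 0.0759, 0.1304]
tool_rot: [-3.141, -0.076, 0.135]
force: [7.6, -0.0, 4.5]
grip_width: 0.0109
```

Run:
```python
from ov import *
overlay('o7.png',np.array([.5355,.0745,.089]),crop=(220,210,300,270),k=10)
```

```text
[0.5464 0.0759 0.1304] [-3.1406 -0.0758  0.135 ] [ 7.5635 -0.0355  4.5225] [ 0.3021 -1.8549  0.0046] 0.010904084819652979 8.5
```

View pics/raw_o7.png

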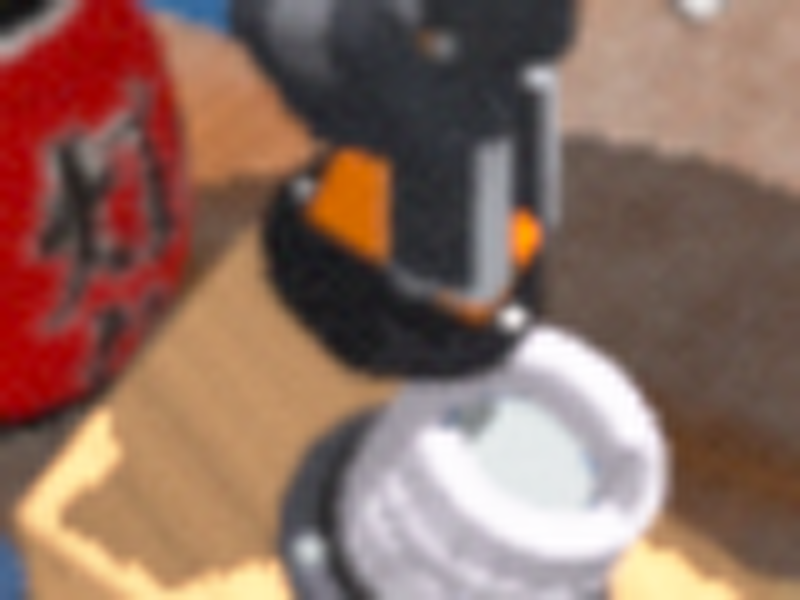

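Call:
drive_tool([
  [5, -0.006, -0.0008, 0, 0],
  [5, -0.005, -0.0008, 0, 0],
])

```text
clock: 8.75
position: [0.5336, 0.0742, 0.1307]
tool_rot: [-3.141, -0.075, 0.135]
force: [-0.3, 0.4, -0.7]
grip_width: 0.011
```

Run:
```python
from ov import *
overlay('o8.png',np.array([.5355,.0745,.089]),crop=(220,210,300,270),k=10)
```

```text
[0.5336 0.0742 0.1307] [-3.1406 -0.0755  0.1351] [-0.3232  0.4013 -0.7119] [-0.0504  0.0997  0.0172] 0.01099741394731163 8.75
```

View pics/raw_o8.png

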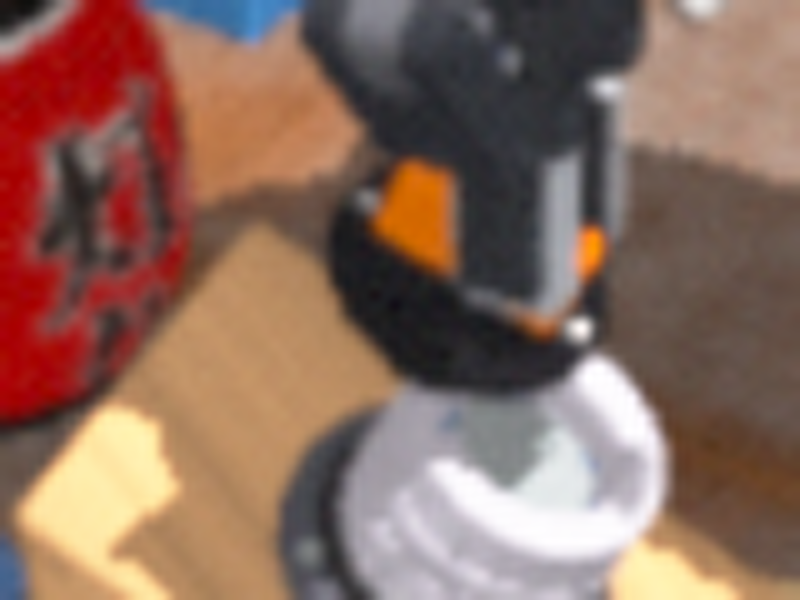

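Run:
```python
from ov import *
s=bot.observe(); p=s['position']; yaw=s['tool_rot'][2]; pit=s['tool_rot'][1]
tx=np.array([np.cos(yaw),np.sin(yaw),0]);ty=np.array([-np.sin(yaw),np.cos(yaw),0])
td=np.array([tx[0]*-np.sin(pit),tx[1]*-np.sin(pit),-np.cos(pit)])
for g in(.0055,.012):
  for e in(1,-1): print('tip',g,e,(proj('side',p+g*ty+e*.011*tx)-[220,210]+.5)*10)
for bias in((0,2),(0,1),(0,0)):
    Q=[]
    for c in((365,200),(578,328)):
        px=np.array(c)/10+[220,210]-.5-bias
        o,d=ray('side',px); k=((p-o)@ty)/(d@ty); X=o+k*d; Q.append([(X-p)@tx,X[2]-p[2]])
    Q=np.array(Q)*1e3; dd=Q[0]-Q[1]; print(bias,Q,'mid',Q.mean(0),'len',np.hypot(*dd),'tilt',np.degrees(np.arctan2(dd[1],dd[0])))
```

```text
tip 0.0055 1 [471.2574 267.6794]
tip 0.0055 -1 [583.7688 292.4227]
tip 0.012 1 [455.4552 288.8484]
tip 0.012 -1 [568.6244 313.9468]
(0, 2) [[33.896  10.1277]
 [-6.8389 -8.6522]] mid [13.5286  0.7377] len 44.855515727364256 tilt 24.75097891527326
(0, 1) [[ 34.1202   7.835 ]
 [ -6.6867 -10.9739]] mid [13.7168 -1.5695] len 44.932999780064144 tilt 24.746123140745308
(0, 0) [[ 34.3452   5.5342]
 [ -6.5339 -13.3038]] mid [13.9056 -3.8848] len 45.01075222840524 tilt 24.7412499562313
```

Call:
drive_tool([
  [5, -0.008, -0.001, -0.003, 0],
  [5, -0.008, -0.001, -0.004, 0],
  [5, -0.006, -0.001, -0.004, 0],
  [5, 0, 0, 0, 0],
])

```text
clock: 9.2
position: [0.5072, 0.0703, 0.118]
tool_rot: [-3.141, -0.072, 0.135]
force: [0.5, 0.1, -0.5]
grip_width: 0.011
```

Run:
```python
from ov import *
overlay('o9.png',np.array([.5355,.0745,.089]),crop=(230,210,310,270),k=10)
```

```text
[0.5072 0.0703 0.118 ] [-3.1411 -0.0721  0.1351] [ 0.5342  0.104  -0.4582] [0.0287 0.1592 0.012 ] 0.011048829575330887 9.2
```

View pics/raw_o9.png

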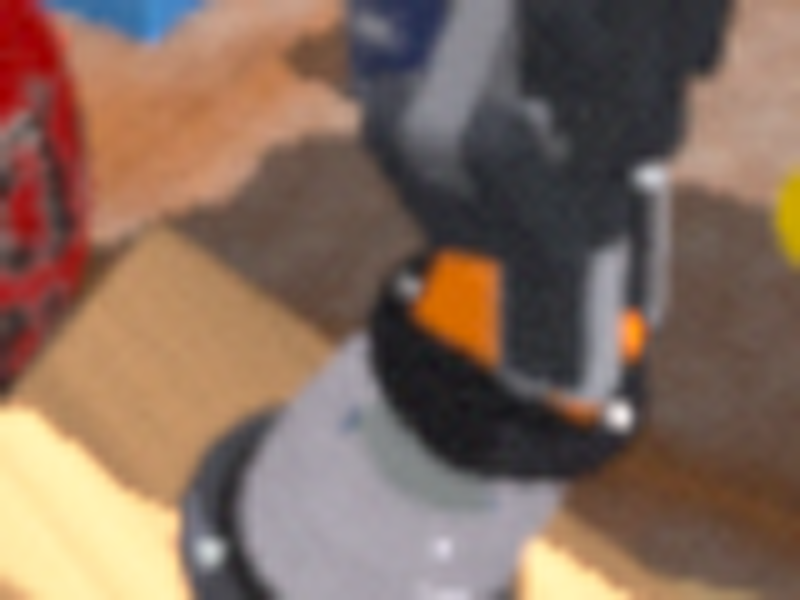

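Call:
drive_tool([
  [5, 0.0025, 0.0003, -0.0015, 0],
  [5, 0.002, 0.0003, -0.0025, 0],
  [5, 0.0015, 0.0002, -0.0025, 0],
  [5, 0, 0, 0, 0],
], newtons=20)

```text
clock: 9.65
position: [0.5154, 0.0716, 0.1113]
tool_rot: [-3.141, -0.074, 0.135]
force: [-0.4, -0.5, -0.4]
grip_width: 0.0111
```

Call:
drive_tool([
  [5, 0.0005, 0.0, -0.002, 0],
  [5, 0.0008, 0.0002, -0.002, 0],
  [5, 0.001, 0.0002, -0.002, 0],
])

```text
clock: 9.95
position: [0.5159, 0.0718, 0.1052]
tool_rot: [-3.141, -0.07, 0.135]
force: [-13.3, -1.2, 18.5]
grip_width: 0.0111
```

Run:
```python
from ov import *
overlay('o10.png',np.array([.5355,.0745,.089]),crop=(230,210,310,270),k=10)
```

```text
[0.5159 0.0718 0.1052] [-3.1413 -0.0699  0.1351] [-13.3186  -1.1578  18.5291] [-0.2272  2.3415  0.0379] 0.011148267279449998 9.95
```

View pics/raw_o10.png

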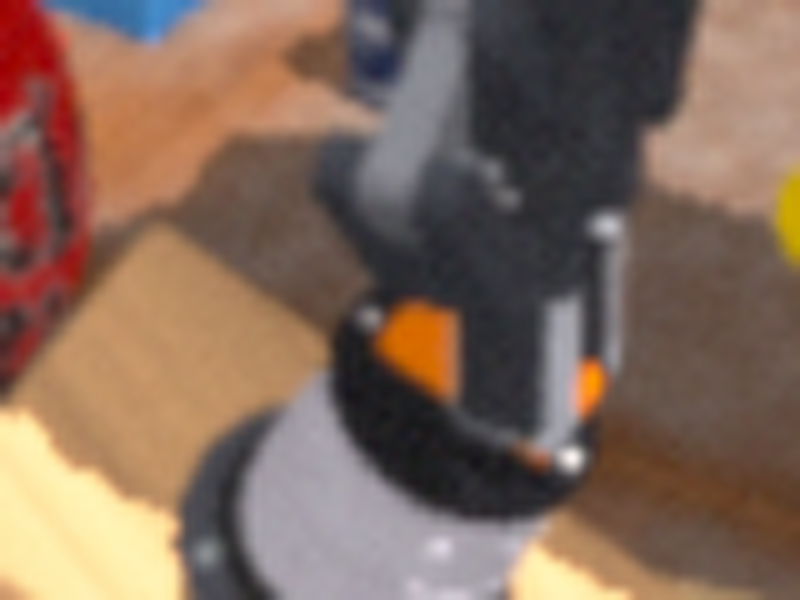

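Call:
drive_tool([
  [30, 0, 0, 0.001, 0],
  [30, 0, 0, 0, 0],
  [30, 0.003, 0, 0.001, 0],
  [30, 0.002, 0, 0, 0],
])

```text
clock: 10.4
position: [0.5212, 0.0718, 0.107]
tool_rot: [-3.141, -0.07, 0.135]
force: [-0.0, -0.4, 0.0]
grip_width: 0.0255
```

Run:
```python
from ov import *
overlay('o11.png',np.array([.5355,.0745,.089]),crop=(230,210,310,270),k=10)
```

```text
[0.5212 0.0718 0.107 ] [-3.1413 -0.0697  0.1352] [-0.0211 -0.3679  0.0076] [-0.001   0.0869  0.082 ] 0.02554031366367962 10.4
```

View pics/raw_o11.png

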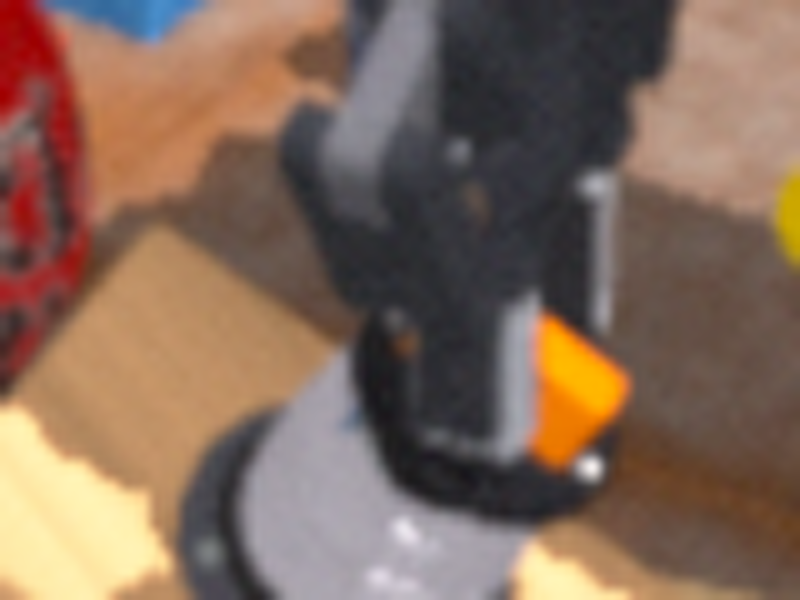

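Call:
drive_tool([
  [8, 0, 0, 0, 0],
  [5, 0, 0, 0, 0],
  [5, 0, 0, 0, 0],
  [5, 0, 0, 0, 0],
], newtons=25)

```text
clock: 10.85
position: [0.5216, 0.0717, 0.1069]
tool_rot: [-3.141, -0.07, 0.135]
force: [-1.3, 0.2, 1.3]
grip_width: 0.0112
```

Run:
```python
from h import *
s=bot.observe(); print(s)
```

```text
{'clock': 10.85, 'qpos': array([-0.1611,  0.5178, -0.1228,  2.0177,  0.1346,  0.5439, -1.8147]), 'qd': array([-0.0004, -0.0017,  0.0004,  0.0006, -0.0015,  0.0014,  0.0006]), 'joint_efforts': array([  0.0059, -80.1304,   0.3617, -25.1729,   0.0666,  -0.4628,
        -0.0012]), 'position': array([0.5216, 0.0717, 0.1069]), 'tool_rot': array([-3.1413, -0.0699,  0.1349]), 'force': array([-1.2598,  0.1569,  1.2518]), 'moment': array([-0.0087,  0.1045,  0.0563]), 'grip_width': 0.011194315211820037}
```

Call:
drive_tool([
  [5, 0.0005, 0, -0.0008, 0.06],
  [5, 0.0005, 0, -0.0008, 0.06],
  [5, 0.0005, 0, -0.0008, 0.06],
])

```text
clock: 11.15
position: [0.5238, 0.0718, 0.1054]
tool_rot: [3.141, -0.072, 0.32]
force: [1.7, -2.6, 2.2]
grip_width: 0.0111
```

Call:
drive_tool([
  [5, 0.0003, 0, -0.0008, 0.06],
  [5, 0.0003, 0, -0.0008, 0.06],
])

```text
clock: 11.35
position: [0.5255, 0.0709, 0.1044]
tool_rot: [3.14, -0.074, 0.444]
force: [1.8, -5.2, 2.5]
grip_width: 0.0113
```

Run:
```python
from ov import *
overlay('o12.png',np.array([.5355,.0745,.089]),crop=(230,210,310,270),k=10)
```

```text
[0.5255 0.0709 0.1044] [ 3.1395 -0.0735  0.4443] [ 1.7791 -5.2423  2.5459] [-0.9145 -0.2426 -0.0515] 0.011298650729013591 11.35
```

View pics/raw_o12.png

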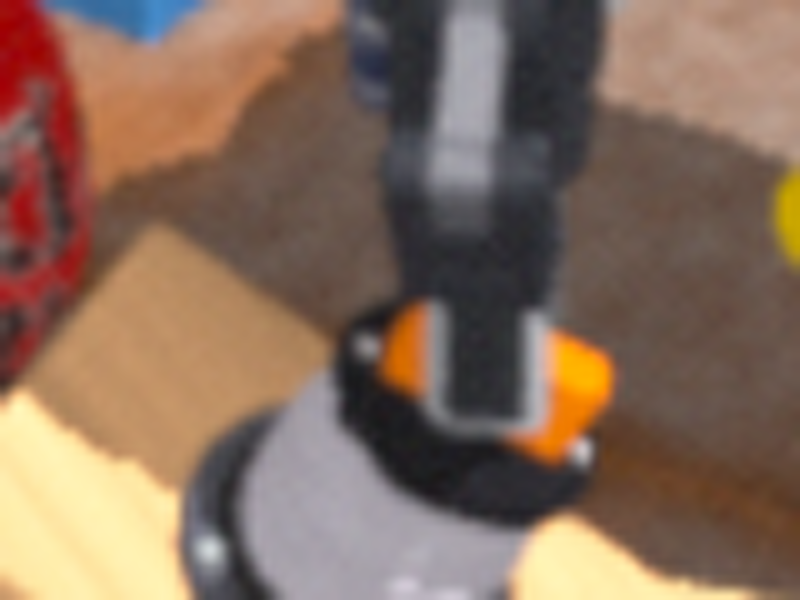

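Call:
drive_tool([
  [5, -0.0005, 0.0005, -0.001, 0.06],
  [5, -0.0005, 0.0005, -0.001, 0.06],
])

```text
clock: 11.6
position: [0.5263, 0.07, 0.1032]
tool_rot: [3.137, -0.076, 0.567]
force: [0.2, -8.1, 11.1]
grip_width: 0.0106
```

Run:
```python
from ov import *
overlay('o13.png',np.array([.5355,.0745,.089]),crop=(230,210,310,270),k=10)
overlay('o13t.png',np.array([.5355,.0745,.089]),crop=(190,170,260,230),k=10,cam='top')
```

```text
[0.5263 0.07   0.1032] [ 3.1366 -0.0758  0.5666] [ 0.1763 -8.1356 11.0579] [-1.7814 -0.3976 -0.503 ] 0.010646383840457307 11.6
[0.5263 0.0699 0.1032] [ 3.1365 -0.0756  0.5704] [ 1.5114 -6.4876  8.6136] [-1.4225 -0.6417 -0.3606] 0.011288188778005597 11.65
```

View pics/raw_o13.png

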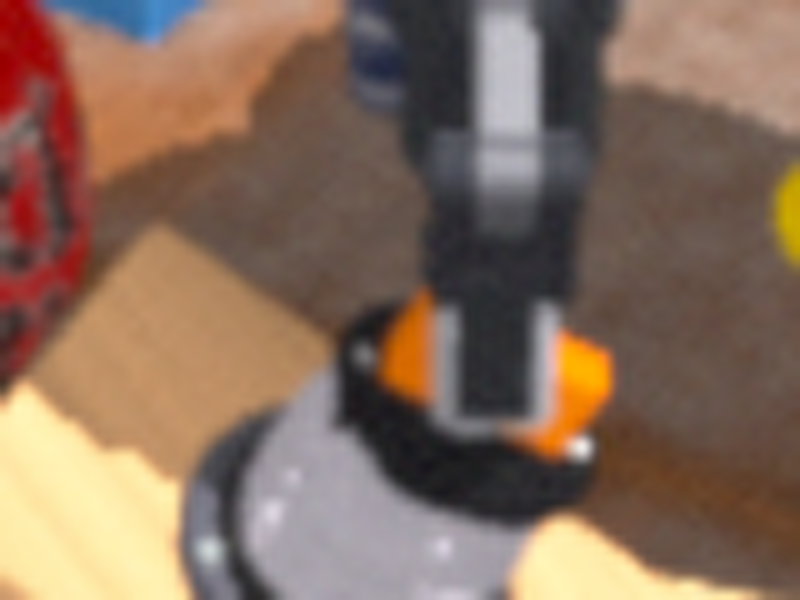

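View pics/raw_o13t.png

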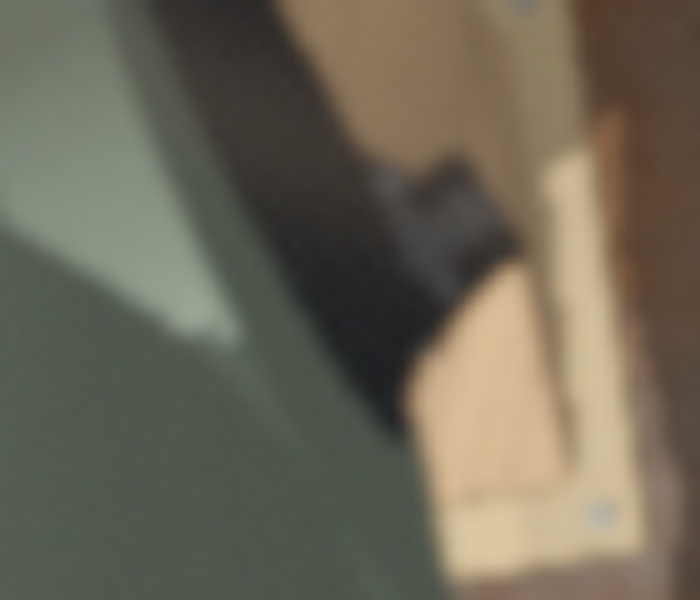

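Call:
drive_tool([
  [5, 0.0, 0.0005, -0.001, -0.06],
  [5, 0.001, 0, -0.0025, 0],
  [5, 0.001, 0, -0.0025, 0],
  [5, 0.001, 0, -0.0025, 0],
])

```text
clock: 12.1
position: [0.5281, 0.0725, 0.0987]
tool_rot: [3.138, -0.076, 0.499]
force: [-27.8, -1.3, 65.5]
grip_width: 0.0112
```

Run:
```python
from ov import *
overlay('o14.png',np.array([.5355,.0745,.089]),crop=(230,210,310,270),k=10)
```

```text
[0.5281 0.0725 0.0987] [ 3.1379 -0.0764  0.4986] [-27.7823  -1.3127  65.54  ] [-1.0262  4.5416 -0.357 ] 0.01116774194050099 12.1
```

View pics/raw_o14.png

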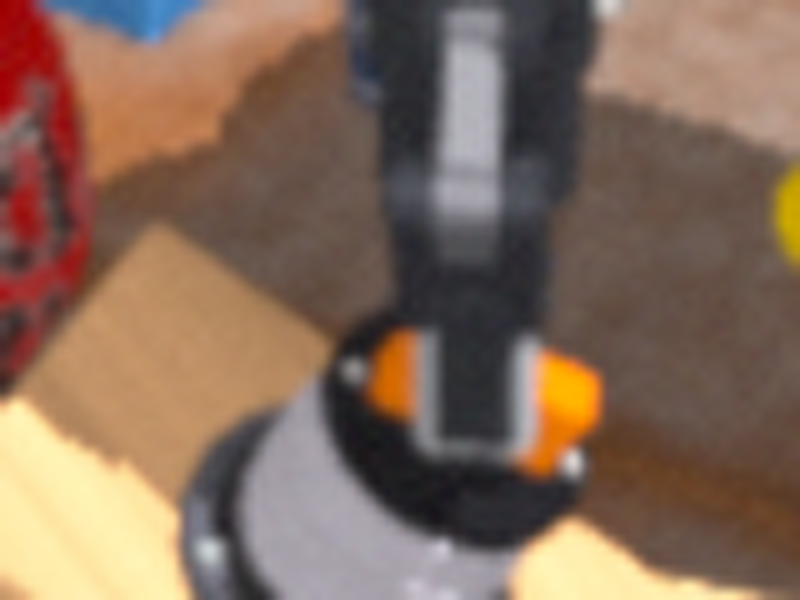

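Call:
drive_tool([
  [5, -0.0005, 0, 0.002, 0],
  [25, 0, 0, 0.001, 0],
  [25, 0, 0, 0, 0],
])

```text
clock: 12.45
position: [0.5267, 0.0721, 0.1032]
tool_rot: [3.137, -0.075, 0.495]
force: [-0.8, 0.1, 2.4]
grip_width: 0.0213
```

Run:
```python
from ov import *
overlay('o15.png',np.array([.5355,.0745,.089]),crop=(230,210,310,270),k=10)
```

```text
[0.5267 0.0721 0.1032] [ 3.1371 -0.0753  0.4947] [-0.8334  0.0673  2.3815] [-0.0547  0.2307 -0.052 ] 0.02133993967501334 12.45
```

View pics/raw_o15.png

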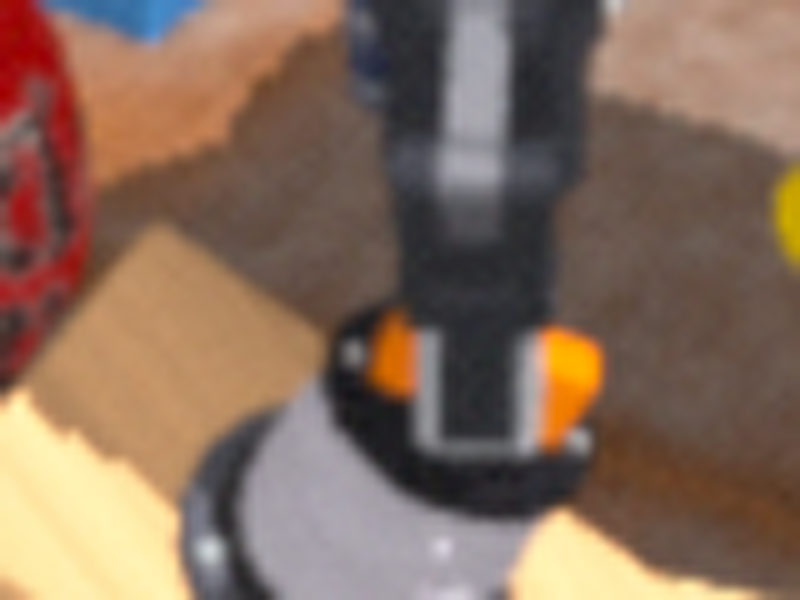

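Call:
drive_tool([
  [25, 0.0, 0, 0, 0.03],
  [5, 0, 0, 0, 0],
  [5, 0, 0, 0, 0],
  [5, 0, 0, 0, 0],
  [5, 0.001, 0, -0.0015, 0],
  [5, 0.001, 0, -0.0015, 0],
], newtons=35)

```text
clock: 13.1
position: [0.5279, 0.0721, 0.1004]
tool_rot: [3.138, -0.074, 0.527]
force: [-22.1, 0.8, 40.4]
grip_width: 0.0112
```

Run:
```python
from ov import *
overlay('o16.png',np.array([.5355,.0745,.089]),crop=(230,210,310,270),k=10)
```

```text
[0.5279 0.0721 0.1004] [ 3.1377 -0.0735  0.5266] [-22.0949   0.8401  40.424 ] [-0.1892  3.3819 -0.1638] 0.011169161965085517 13.1
```

View pics/raw_o16.png

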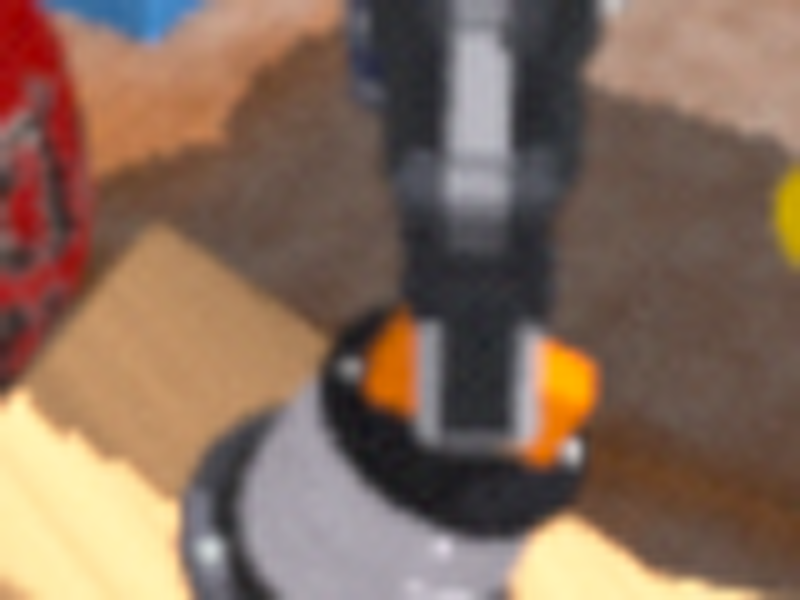

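Call:
drive_tool([
  [25, -0.001, 0, 0.002, 0],
  [25, -0.002, 0, 0.001, 0.01],
  [25, -0.001, 0, 0.001, 0],
  [25, 0, 0, 0, 0],
])

```text
clock: 13.55
position: [0.5229, 0.0734, 0.1044]
tool_rot: [3.139, -0.073, 0.539]
force: [-1.5, 0.6, 0.9]
grip_width: 0.0211
```

Run:
```python
from ov import *
overlay('o17.png',np.array([.5355,.0745,.089]),crop=(230,210,310,270),k=10)
```

```text
[0.5229 0.0734 0.1044] [ 3.1391 -0.0728  0.5388] [-1.464   0.6416  0.9456] [-0.0178  0.2069  0.0251] 0.021058616211187507 13.55
```

View pics/raw_o17.png

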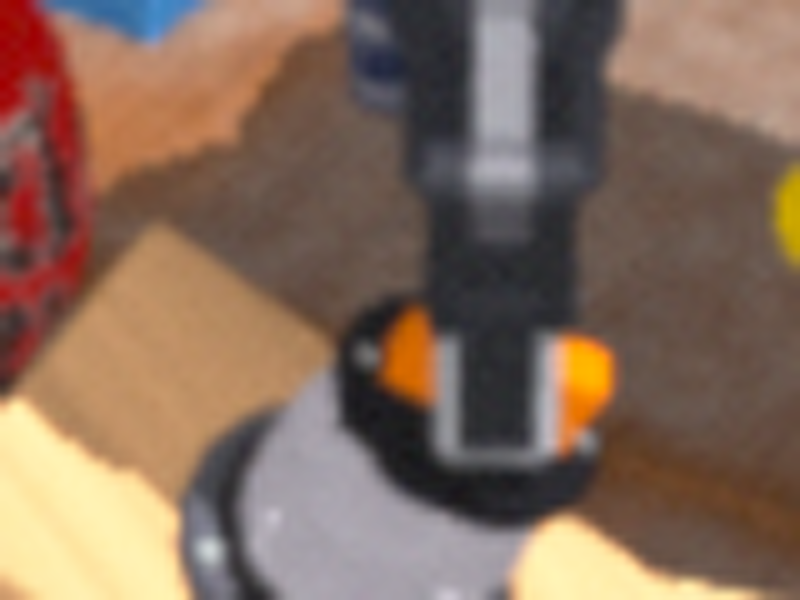

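Call:
drive_tool([
  [25, 0.0005, -0.001, 0.0025, 0],
  [5, 0, 0, 0, 0],
  [5, 0, 0, 0, 0],
  [5, 0, 0, 0, 0],
], newtons=40)

```text
clock: 14.0
position: [0.524, 0.0717, 0.1068]
tool_rot: [3.139, -0.073, 0.538]
force: [-0.1, -0.8, -0.1]
grip_width: 0.0114
```

Call:
drive_tool([
  [5, 0.001, 0, -0.0015, 0],
  [5, 0.001, 0, -0.0015, 0],
])

```text
clock: 14.2
position: [0.526, 0.0715, 0.1038]
tool_rot: [3.138, -0.073, 0.538]
force: [-4.0, 1.4, 6.1]
grip_width: 0.0114
```

Call:
drive_tool([
  [5, 0.001, 0, -0.0015, 0],
  [5, 0.001, 0, -0.0015, 0],
])

```text
clock: 14.4
position: [0.5268, 0.0729, 0.1014]
tool_rot: [3.14, -0.071, 0.538]
force: [-20.7, 0.7, 42.5]
grip_width: 0.0109
```

Run:
```python
from ov import *
overlay('o18.png',np.array([.5355,.0745,.089]),crop=(230,210,310,270),k=10)
```

```text
[0.5268 0.0729 0.1014] [ 3.1401 -0.0712  0.5385] [-20.6868   0.7403  42.4941] [-0.179   3.3641 -0.228 ] 0.010928986740954895 14.4
```

View pics/raw_o18.png

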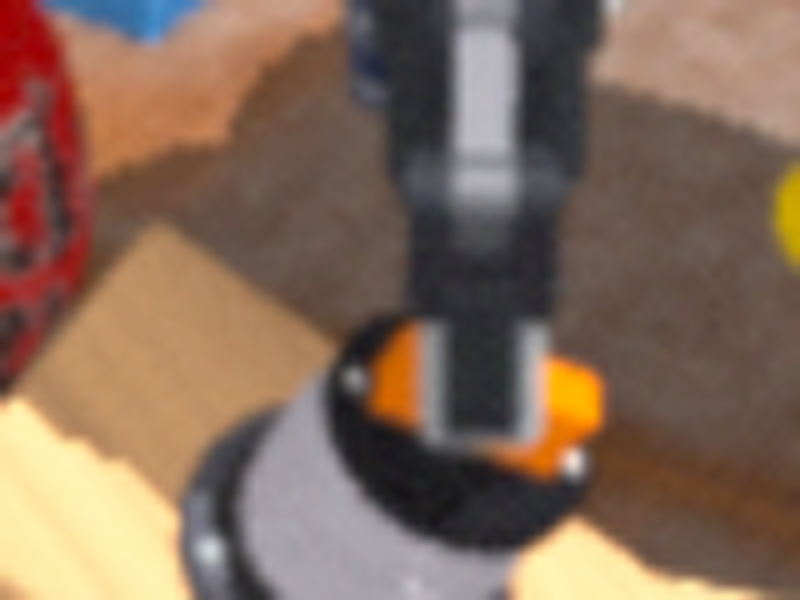

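Call:
drive_tool([
  [5, 0.0003, 0, -0.0005, -0.05],
  [5, 0.0003, 0, -0.0005, -0.06],
  [5, 0.0003, 0, -0.0005, -0.06],
])

```text
clock: 14.75
position: [0.527, 0.0737, 0.1017]
tool_rot: [3.141, -0.071, 0.364]
force: [-4.2, 0.3, 11.1]
grip_width: 0.0109
```

Call:
drive_tool([
  [5, 0.0003, 0, -0.0005, -0.06],
  [5, 0.0003, 0, -0.0005, -0.06],
  [5, 0.0003, 0, -0.0005, -0.06],
])

```text
clock: 15.05
position: [0.5271, 0.0746, 0.1008]
tool_rot: [3.141, -0.07, 0.178]
force: [-6.3, -4.3, 16.0]
grip_width: 0.0113
```

Run:
```python
from ov import *
overlay('o19.png',np.array([.5355,.0745,.089]),crop=(230,210,310,270),k=10)
```

```text
[0.5271 0.0746 0.1008] [ 3.1411 -0.0699  0.178 ] [-6.2949 -4.3395 15.9751] [-1.1745  1.0768  0.041 ] 0.011259249326703942 15.05
```

View pics/raw_o19.png

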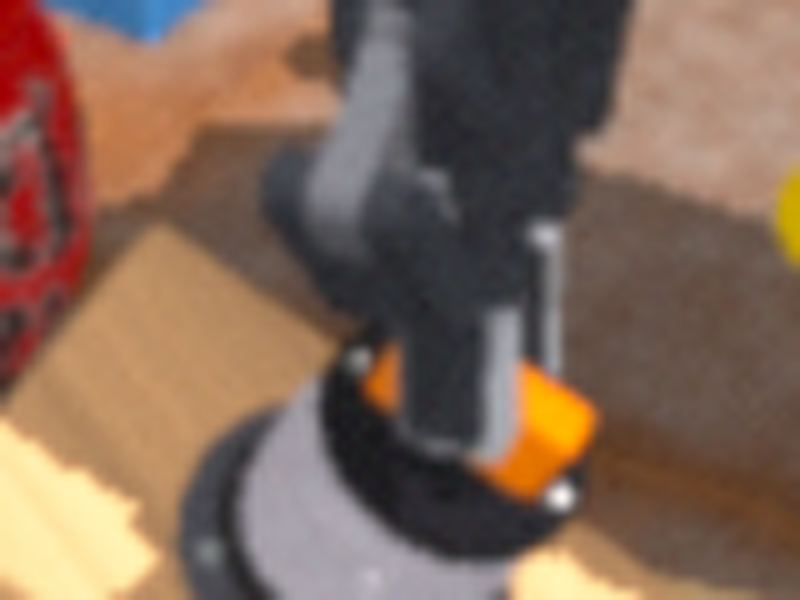

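Call:
drive_tool([
  [5, 0.0003, -0.0005, -0.0005, -0.06],
  [5, 0.0003, -0.0005, -0.0005, -0.06],
  [5, 0.0003, -0.0005, -0.0005, -0.06],
])

```text
clock: 15.4
position: [0.5269, 0.0736, 0.1004]
tool_rot: [3.141, -0.068, -0.01]
force: [-12.5, -1.1, 28.4]
grip_width: 0.0111
```

Call:
drive_tool([
  [5, 0.0002, -0.0005, -0.0003, -0.06],
  [5, 0.0002, -0.0005, -0.0003, -0.06],
])

```text
clock: 15.6
position: [0.5267, 0.0734, 0.101]
tool_rot: [3.141, -0.068, -0.133]
force: [-7.9, -0.4, 17.6]
grip_width: 0.011
```

Run:
```python
from ov import *
overlay('o20.png',np.array([.5355,.0745,.089]),crop=(230,210,310,270),k=10)
print(bot.observe()['qpos'])
```

```text
[0.5267 0.0734 0.101 ] [ 3.1411 -0.0678 -0.1334] [-7.9029 -0.4175 17.5517] [0.3919 1.5009 0.6288] 0.01104477411758903 15.6
[-0.2471  0.5352 -0.0264  2.0074  0.0795  0.5384 -2.0447]
```

View pics/raw_o20.png

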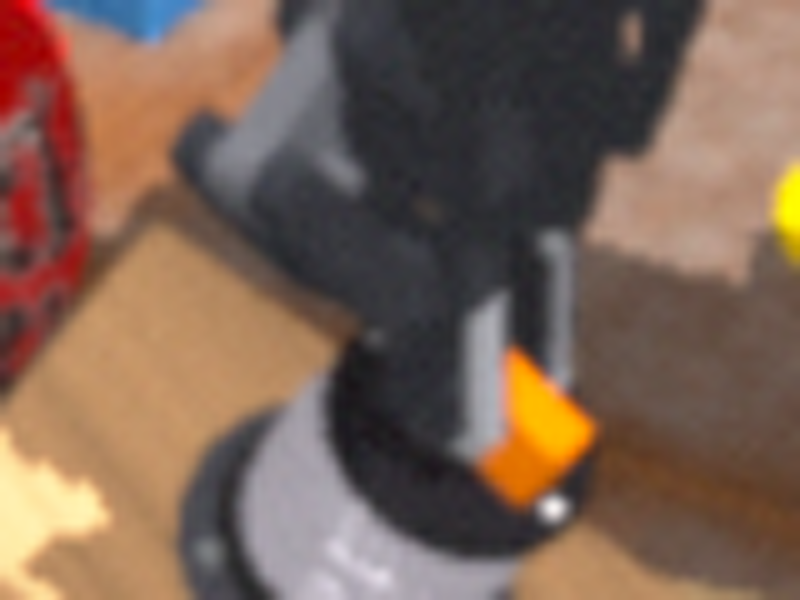

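Call:
drive_tool([
  [25, 0, 0, 0.001, 0],
  [25, 0, 0, 0.0005, 0],
  [25, 0, 0, 0.001, -0.06],
  [25, 0, 0, 0, 0],
])

```text
clock: 16.05
position: [0.5266, 0.0745, 0.103]
tool_rot: [3.141, -0.067, -0.197]
force: [-0.3, -0.4, 0.4]
grip_width: 0.0211
```

Run:
```python
from ov import *
overlay('o21.png',np.array([.5355,.0745,.089]),crop=(230,210,310,270),k=10)
```

```text
[0.5266 0.0745 0.103 ] [ 3.1415 -0.0673 -0.1975] [-0.311  -0.3714  0.4319] [0.0433 0.0278 0.0076] 0.021055118610725444 16.05
```

View pics/raw_o21.png

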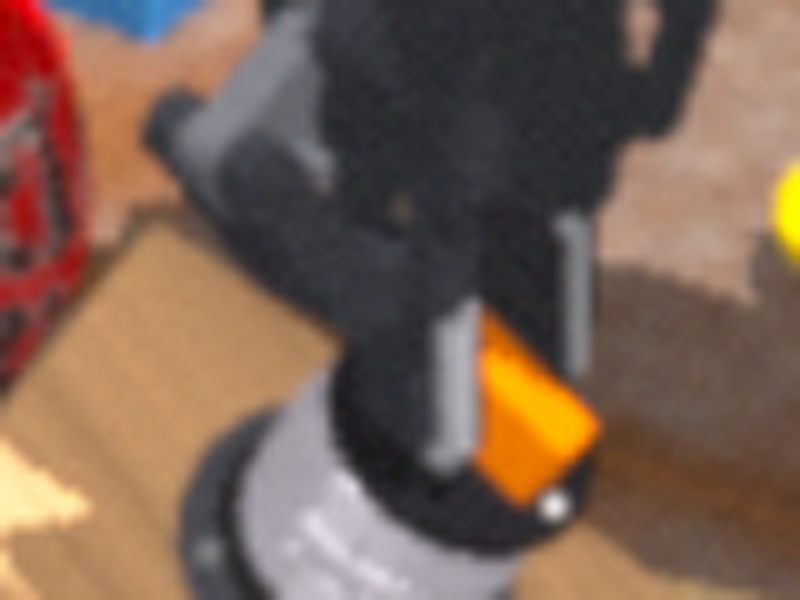

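Call:
drive_tool([
  [5, 0, -0.0005, 0, 0],
  [5, 0, 0, 0, 0],
  [5, 0, 0, 0, 0],
  [5, 0, 0, 0, -0.05],
  [5, 0, 0, 0, -0.05],
])

```text
clock: 16.6
position: [0.5261, 0.0735, 0.1031]
tool_rot: [3.141, -0.066, -0.289]
force: [-2.5, -0.2, 4.4]
grip_width: 0.0116
```

Run:
```python
from ov import *
overlay('o22.png',np.array([.5355,.0745,.089]),crop=(230,210,310,270),k=10)
print(bot.observe()['qpos'])
```

```text
[0.5261 0.0735 0.1031] [ 3.1411 -0.0663 -0.2895] [-2.5062 -0.1593  4.3659] [0.155  0.5142 0.4627] 0.011621897751678099 16.6
[-0.2912  0.5338  0.0243  2.0055  0.0452  0.5472 -2.1721]
```

View pics/raw_o22.png

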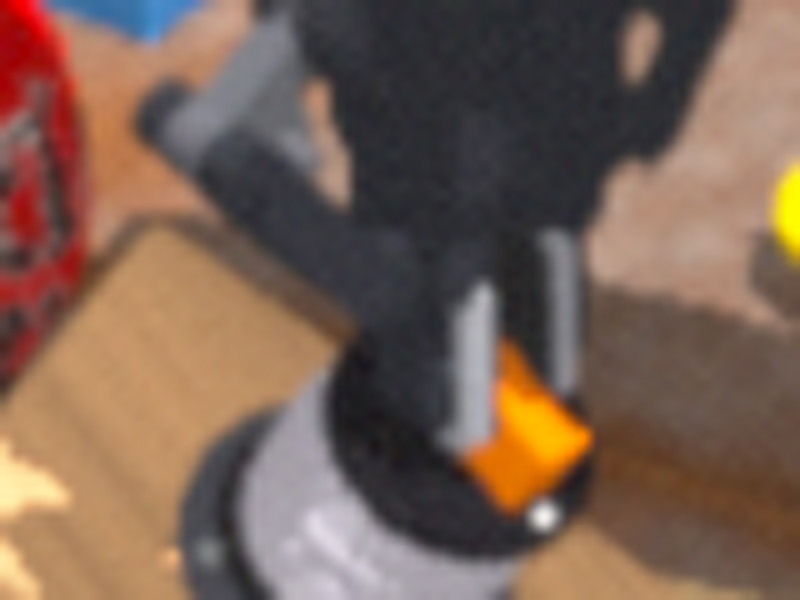

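Call:
drive_tool([
  [5, 0, 0, 0, -0.06],
  [5, 0, 0, 0, -0.06],
  [5, 0, 0, 0, -0.06],
], newtons=60)

```text
clock: 16.95
position: [0.526, 0.0736, 0.1033]
tool_rot: [3.141, -0.066, -0.472]
force: [-1.9, -0.3, 5.6]
grip_width: 0.0112
```

Run:
```python
from ov import *
overlay('o23.png',np.array([.5355,.0745,.089]),crop=(230,210,310,270),k=10)
print(bot.observe()['qpos'])
```

```text
[0.526  0.0736 0.1033] [ 3.1411 -0.0663 -0.4719] [-1.8773 -0.3179  5.6142] [0.3716 0.2102 1.0241] 0.011205324463075959 16.95
[-0.3422  0.5381  0.0842  2.0026  0.0044  0.5542 -2.3213]
```

View pics/raw_o23.png

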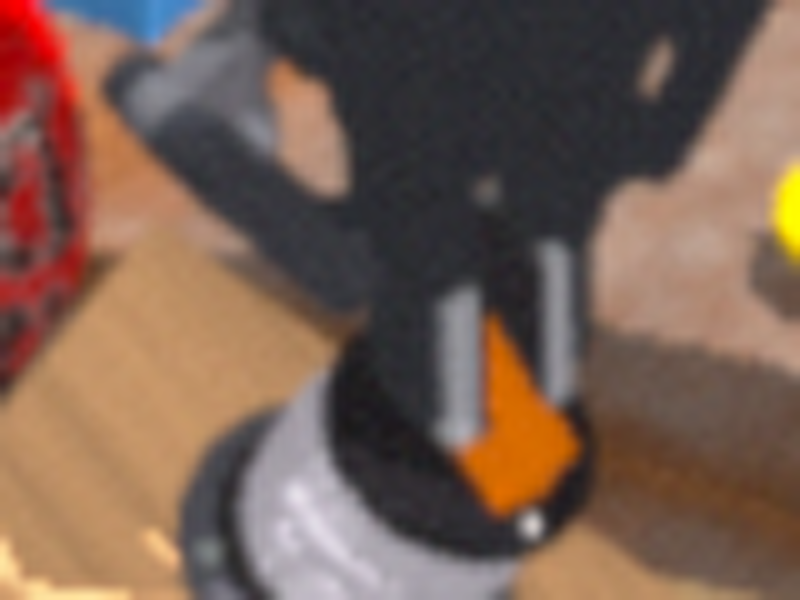

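Call:
drive_tool([
  [30, 0, 0, 0.0, 0],
  [30, 0, 0, 0.001, 0],
  [30, 0, 0, 0.02, 0.05],
  [30, 0, 0, 0.03, 0.14],
  [30, 0, 0, 0.03, 0.14],
  [30, 0, 0, 0.02, 0.14],
  [30, 0, 0, 0, 0.14],
])

```text
clock: 17.7
position: [0.5251, 0.0737, 0.2073]
tool_rot: [3.136, -0.066, 0.162]
force: [0.8, 0.3, 0.3]
grip_width: 0.0254
```

Run:
```python
from ov import *
overlay('o24.png',np.array([.5355,.0745,.089]),crop=(230,210,310,270),k=10)
print(bot.observe()['qpos'])
```

```text
[0.5251 0.0737 0.2073] [ 3.1361 -0.0661  0.1617] [0.7809 0.3276 0.2757] [-0.0323  0.0313  0.0222] 0.02544764966091298 17.7
[-0.1767  0.3714 -0.1039  1.9269  0.0709  0.7821 -1.7207]
```

View pics/raw_o24.png

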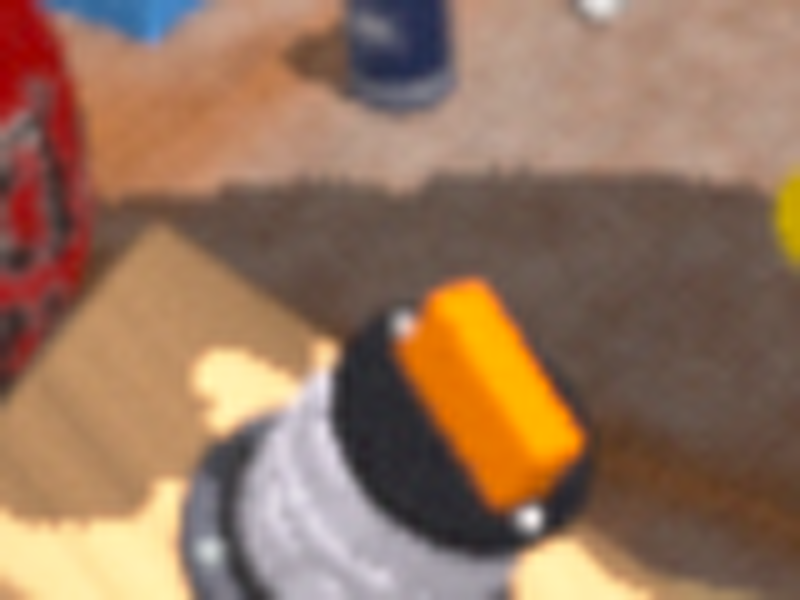

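Call:
drive_tool([
  [30, 0, 0, 0, 0.14],
  [30, 0, 0, 0, 0.14],
  [30, 0, 0, 0, 0.14],
  [30, 0, 0, 0, 0.14],
  [30, 0, 0, 0, 0.14],
  [30, 0, 0, 0, 0.14],
  [30, 0, 0, 0, 0.14],
  [30, 0, 0, 0, 0.14],
  [30, 0, 0, 0, 0.14],
  [30, 0, 0, 0, 0.14],
], newtons=25)

```text
clock: 18.75
position: [0.5231, 0.0722, 0.2026]
tool_rot: [3.141, -0.063, 1.592]
force: [0.1, 0.1, 0.4]
grip_width: 0.0254
```

Call:
drive_tool([
  [30, 0, 0, 0, 0.14],
  [30, 0, 0, 0, 0.14],
  [30, 0, 0, 0, 0.14],
  [30, 0, 0, 0, 0.14],
  [30, 0, 0, 0, 0.14],
  [30, 0, 0, 0, 0.14],
  [30, 0, 0, 0, 0.14],
  [30, 0, 0, 0, 0],
])

```text
clock: 19.55
position: [0.5217, 0.0712, 0.1983]
tool_rot: [-3.136, -0.068, 2.594]
force: [-0.5, 0.4, -0.7]
grip_width: 0.0254
```

Call:
drive_tool([
  [30, 0.002, 0.001, -0.03, 0.03],
  [30, 0.002, 0.001, -0.03, 0.03],
  [30, 0, 0, -0.015, 0.03],
  [30, 0, 0, 0, 0],
])

```text
clock: 19.95
position: [0.5257, 0.0728, 0.1206]
tool_rot: [-3.136, -0.068, 2.665]
force: [-0.9, 0.1, 0.7]
grip_width: 0.0257
```

Call:
drive_tool([
  [30, 0.0, 0.0005, -0.009, 0],
  [30, 0, 0, -0.005, 0],
  [30, 0, 0, 0, 0],
])

```text
clock: 20.25
position: [0.5264, 0.0734, 0.1073]
tool_rot: [-3.137, -0.066, 2.659]
force: [-1.1, 0.2, 1.1]
grip_width: 0.0253
```

Run:
```python
from ov import *
overlay('o25.png',np.array([.5355,.0745,.089]),crop=(230,210,310,270),k=10)
```

```text
[0.5264 0.0734 0.1073] [-3.1365 -0.0663  2.659 ] [-1.1475  0.2486  1.0732] [-0.0003 -0.0651 -0.0439] 0.025315867003427188 20.25
```

View pics/raw_o25.png

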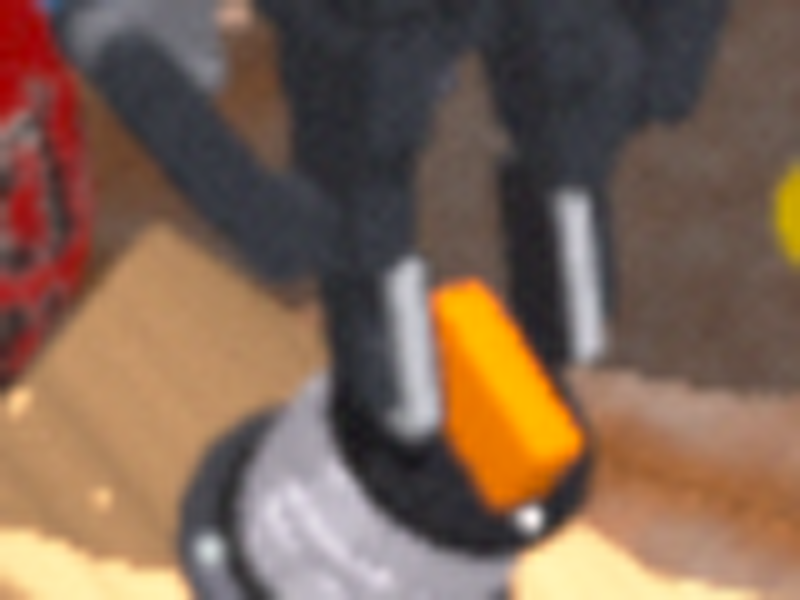

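Call:
drive_tool([
  [30, 0.0, 0.0, -0.002, 0],
  [5, 0, 0, 0, 0],
  [5, 0, 0, 0, 0],
  [5, 0, 0, 0, 0],
  [5, 0, 0, 0, -0.04],
])

```text
clock: 20.8
position: [0.5265, 0.0732, 0.1066]
tool_rot: [-3.137, -0.065, 2.618]
force: [-0.5, -0.7, -2.8]
grip_width: 0.0125
```

Run:
```python
from ov import *
overlay('o26.png',np.array([.5355,.0745,.089]),crop=(230,210,310,270),k=10)
```

```text
[0.5265 0.0732 0.1066] [-3.1367 -0.0652  2.6184] [-0.5012 -0.6573 -2.7928] [0.0226 0.0661 0.2405] 0.012547467303902765 20.8
```

View pics/raw_o26.png

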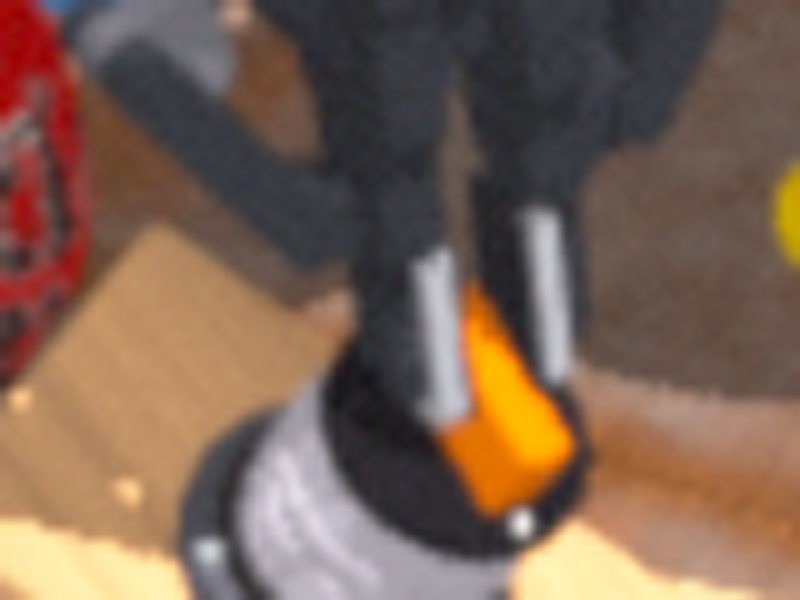

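Call:
drive_tool([
  [5, 0, 0, 0, -0.06],
  [5, 0, 0, 0, -0.06],
])

```text
clock: 21.05
position: [0.5265, 0.0731, 0.1065]
tool_rot: [-3.137, -0.065, 2.493]
force: [-1.0, -1.1, -1.4]
grip_width: 0.013
```

Run:
```python
from ov import *
overlay('o27.png',np.array([.5355,.0745,.089]),crop=(230,210,310,270),k=10)
```

```text
[0.5265 0.0731 0.1065] [-3.1366 -0.0652  2.4934] [-1.023  -1.1015 -1.4321] [-0.1462  0.0523  0.4727] 0.013034853684449597 21.05
```

View pics/raw_o27.png

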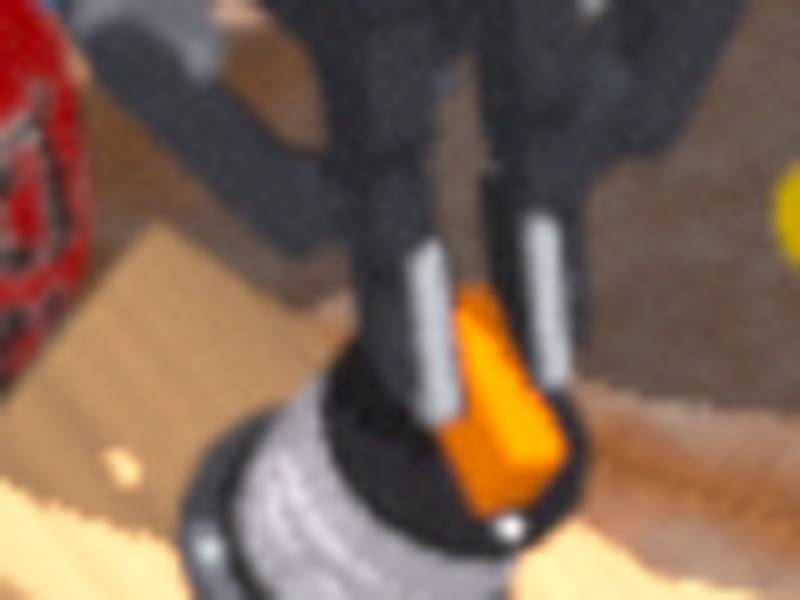

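Call:
drive_tool([
  [5, 0, 0, 0, -0.06],
  [5, 0, 0, 0, -0.06],
])

```text
clock: 21.3
position: [0.5268, 0.0736, 0.1067]
tool_rot: [-3.138, -0.065, 2.371]
force: [0.4, 0.3, 0.6]
grip_width: 0.0128
```

Run:
```python
from ov import *
overlay('o28.png',np.array([.5355,.0745,.089]),crop=(230,210,310,270),k=10)
```

```text
[0.5268 0.0736 0.1067] [-3.1376 -0.065   2.371 ] [0.4328 0.3395 0.5807] [ 0.3678 -0.0106  0.7669] 0.012819347535883872 21.3
```

View pics/raw_o28.png

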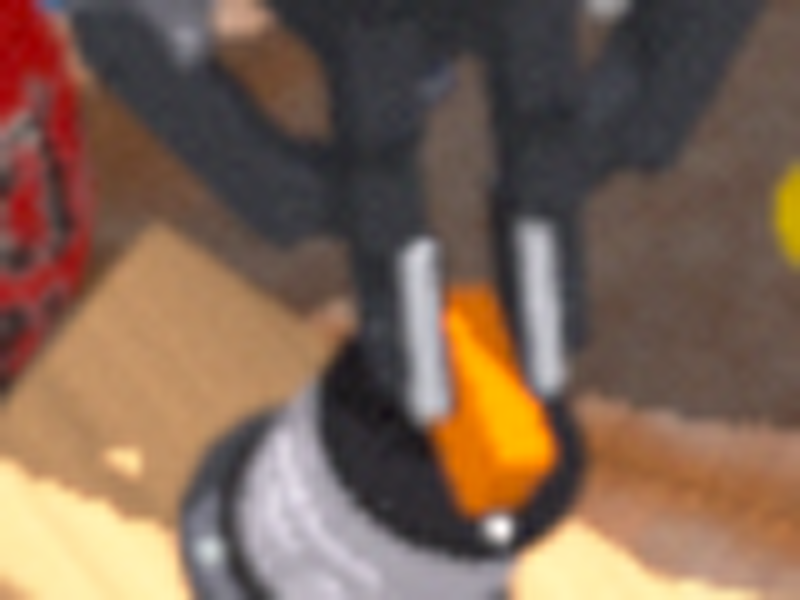

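Call:
drive_tool([
  [30, 0, 0, 0.0, 0.03],
  [40, 0, 0, 0.001, 0],
  [40, 0, 0, 0.02, 0],
  [40, 0, 0, 0.04, 0],
  [40, 0, 0, 0.045, 0],
  [40, -0.02, -0.03, 0.03, 0],
  [40, -0.03, -0.04, 0, 0],
  [40, -0.03, -0.04, 0, 0],
  [40, 0, 0, 0, 0],
])

```text
clock: 22.25
position: [0.4436, -0.0392, 0.2484]
tool_rot: [-3.138, -0.064, 2.421]
force: [1.0, 0.3, -0.6]
grip_width: 0.034
```

Run:
```python
from ov import *
overlay('o29.png',np.array([.5355,.0745,.089]),crop=(230,210,310,270),k=10)
snap('top','t29.png',(160,130,400,310),3); snap('side','s29.png')
```

```text
[ 0.4436 -0.0392  0.2484] [-3.1376 -0.064   2.4207] [ 0.9644  0.3415 -0.5916] [ 0.0319 -0.1513  0.0038] 0.034016071365694775 22.25
```

View pics/raw_o29.png

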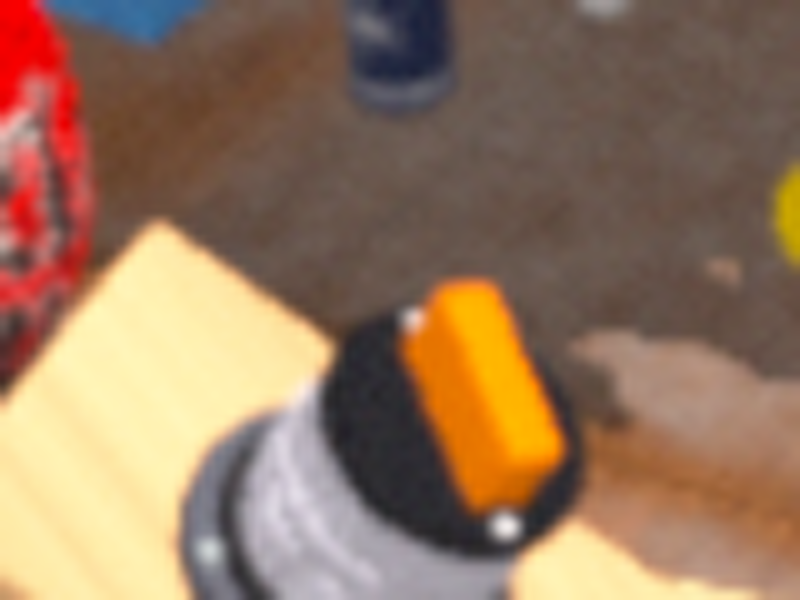

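View pics/t29.png

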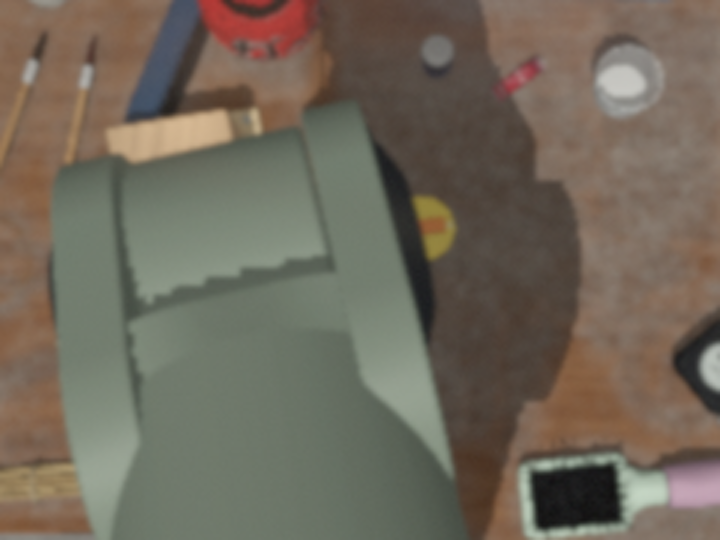

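View pics/s29.png

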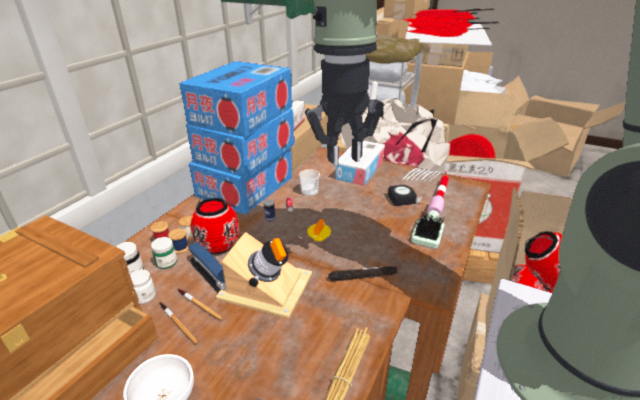

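Run:
```python
from ov import *
overlay('o30.png',np.array([.5355,.0745,.089]),crop=(230,210,310,270),k=10)
a=cv2.imread('pics/raw_o29.png').astype(int);b=cv2.imread('pics/raw_o30.png').astype(int);print('mean diff',abs(a-b).mean())
print(bot.job_done())
```

```text
[ 0.4467 -0.034   0.2485] [-3.1411 -0.0648  2.426 ] [ 1.083   0.6419 -0.2914] [-0.0139 -0.1068  0.0095] 0.034196363852456745 22.4
mean diff 2.2839923611111113
the job is handed in; nothing more can be done
None
```

The black cap is in the light's tube, pushed home and locked, and I handed the job in at about 22.4 s.

**How it went:**
- **Pick-up and tilt:** I picked up the black cap, not the yellow look-alike. The tool only turns about the vertical, so I tilted the cap in the grip by levering it against the tube's rim.
- **Seating:** I set the cap on the lip and turned it until the turn was blocked; it then dropped under a push. That put the notch at roughly 10–20° from the block's x axis.
- **Locking:** I pushed the cap home against the spring and turned it clockwise, regripping twice.

**Last checks:**
- **Stays home:** After release, with the gripper well clear, the cap sat at its home depth in the side picture. It showed no visible lift about 1 s later.
- **Turn angle:** The bar stood at about −37°, which puts it roughly 47–57° past mid-notch (40° needed). This is a picture estimate; I did not feel a clear hard stop.
- **Forces:** The highest reading I saw was about 71 N at the wrist, on an early push. I can't tell whether the fingertips were resting on the flange at that moment; they press less than that once the cap is home. The turning moment reached about 1.0 N m, below the 1.6 N m at which the tube slips.
- **Other things:** They look unmoved in the side picture. The top view was partly hidden by the arm.

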